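Dry-lay a screw drive on its base plate

TASK

Dry-lay the screw drive on its base plate before it is bolted up: the long motor flat on the floor of the black saddle, centred between its lips and ends, with its shaft pointing along the plate at the bearing's end; the pillow-block bearing centred upright on top of the riser, its bore in line with the plate; and the coupling standing upright on the plate in the middle, half-way between the motor and the bearing. For the screws, take only the top cup from the nest and stand it upright on the bench, level with the coupling, on the side of the plate away from the robot and about 30 mm clear of its edge. Leave the other cups nested, and do not disturb the flat motor or the screw tray.

Things in the scene. Friction and masses are not known exactly. Their poses are not given: they have to be found in the camera images.
- motor: The long stepper motor, lying on its side: square black body with silver end caps, 40 long along its x, 42 wide (y), 42 high (z), 0.28 kg. A 22 dia x 2 boss and a 5 dia x 22 shaft stick out of the middle of its +x end, so +x is where the shaft points. Origin: under the middle of the body (shaft not counted), on its underside. z up.
- flat_motor: The flat (pancake) stepper motor, same 42 x 42 face and same shaft but a body only 20 long. Not needed; it stays where it is. Origin under the middle of its body, x along the shaft.
- coupling: Jaw shaft coupling standing on end: aluminium cylinder 30 dia, 40 high, with a black band at mid height, 0.07 kg. Origin: centre of its underside, z up its axis.
- bearing: Pillow-block bearing standing on its foot: grey casting, foot 66 long (its y) x 16 thick (its x) x 7 high, round housing of 34 dia, 16 thick, in the middle, 35 high overall; bore along its x at 18 above the foot, 0.12 kg. Both 16-apart faces are flat. Origin: centre of the underside of the foot, z up.
- cup: Top one of a nest of three equal white plastic cups, 35 g. 46 high: taper 36 dia at the bottom, 52 dia at 28 up, then a step out to a straight collar 61 dia outside, 55 inside, from 28 to 46 up. The step sits on the rim of the cup below, so each stands 18 above the next and only its collar shows. Origin: centre of its underside (36 above the bench at the start, rim at 82), z up.
- next_cup: The middle cup of the nest, directly under the top cup; same shape, its rim 18 below the rim of the top cup. It stays in the nest. Origin: centre of its underside.
- plate: Fixed aluminium base plate lying on the bench, 280 long (its y) x 110 wide (its x) x 8 thick. Its long y axis is the drive line; its +x side is the side away from the robot. Origin: centre of its underside; upper face 8 up.
- saddle: Fixed black steel motor saddle on the plate, on the drive line 95 from the plate's middle, at either end. Floor 84 (x) x 50 (y) x 5 thick; two lips along y, 8 high above the floor, inner faces 58 apart, each 4 thick. Open above and at both ends. Axes parallel to the plate's. Origin: centre of its underside, 8 above the bench; the floor a motor rests on is 5 above the origin.
- riser: Fixed plain brown phenolic-sheet block on the plate, on the drive line 95 from the plate's middle, at the other end from the saddle. 84 (x) x 40 (y) x 8 high, two small dark bolt holes 53 apart along x, as in the bearing's foot. Axes parallel to the plate's. Origin: centre of its underside, 8 above the bench; its upper face is 8 above the origin.
- screw_tray: Small loose open steel tray of screws, 85 (x) x 60 (y) x 22 high, one divider. Not needed; it stays where it is. Origin: centre of its underside.

How it is judged:
By the outcome, as a careful person would: the job done as asked, in the order asked, and still so for the second after the job is handed in, with the robot touching nothing.
It also fails if it takes over 106 s, if anything falls off the work surface, if the arm or the gripper's body presses on something with over 40 N, if the wrist force passes 120 N, or if a joint passes its speed limit or range.

ROBOT

A 7-joint arm with a two-finger parallel gripper is mounted at the origin on the work surface. World frame = base frame: x ahead of the robot, y to its left, z up, the work surface at z = 0. Lengths are in m, angles in rad, forces in N, time in s.
With the tool pointing down it reaches from about 0.425 to 0.875 m from the base axis. Payload 8.4 kg.
Tool frame: the origin (TCP) lies midway between the tips of the shut fingers; the grasp point (between the pads) lies 19 mm behind it; z points along the fingers, x is the direction in which the jaws open and shut, and the axes are right-handed (so a half turn about z gives the same grasp; the last joint's range is limited). The gripper opens to 85 mm and grips with 20 to 120 N. Pads are 22 mm wide; open, the fingers measure 114 mm over their backs; the gripper's body (76 mm by 85 mm) begins 54 mm behind the grasp point. The pads swing forward as they close: fully open they stand 13 mm farther back than shut.
Start: joints at [1.14, 0.333, 0.04, 1.465, -0.013, 1.343, -0.059], TCP at [0.212, -0.615, 0.231] pointing down, gripper open.
Joint ranges: [-2.58, 2.58], [-0.38, 2.09], [-1.3, 1.39], [0.25, 2.4], [-1.5, 4.64], [0.08, 2.09], [-2.65, 2.65]. Speed limits (rad/s): [2.22, 2.22, 2.79, 2.79, 3.14, 3.14, 3.14].

INTERFACE

Orientations are given as a rotation vector (axis times angle).
In Python, from bench import * gives the robot as it stands.
- The arm moves only by the tool servo_tool, never from a script. Its argument "steps" is a list of rows, each a list of 4 numbers: the shift along the tool's x, y, z in m, then the turn about the tool's z in degrees. In form: [[tx, ty, tz, turn], ...]. A call has 1 to 10 rows; each row shifts and turns the commanded pose from where the row before left it, along the tool's axes as they then stand; what a row does not reach is not made up. A row lasts 1/8 s, in which the tool goes at most 62.5 mm and 10.7 degrees, less where a joint would pass 70% of its speed; a pose out of reach is approached as far as the arm can. A call is refused whole if a number of a shift passes 0.0625 or a number of a turn 10.7, either way. A call with a gripper value outside its range is refused whole. "grip" is the opening, from 0 (shut) to 1 (fully open), set as the call begins (left out, the last holds). The fingers move at their own pace and stop on an object; "newtons" is the grip in N (left out, the last holds). Time passes only in rows, so rows that do not move let the fingers close. It gives the time, the measured TCP pose, the force and the opening at its end, in the units of the state.
- get_state(): the state, without advancing time (a new reading comes with each control period).
- capture(name): name is "scene" or "side" or "wrist"; returns a dict with "frame" (400x640x3 uint8, red, green, blue), "fovy" (degrees; the focal length in pixels is half the picture's height over the tangent of half this angle, whatever the lens; pixels are square), "cx", "cy" (the principal point, pixels), "extrinsics" (4x4, takes a point from camera to world coordinates). Camera axes: x right, y down, z forward; pixel columns grow to the right and rows downward; lengths in m; the calibration is good to about 2 mm. The wrist camera is an equidistant fisheye: a pixel r from the principal point sees the ray r / f radians off the axis. A picture is of the moment at which its call begins. There is no depth.
- hand_in(): hands the job in, once; it reports no verdict.
The state is a dict: "t": time; "joint_positions": joint angles; "qvel": joint speeds; "effort": joint torques, N m; "position": TCP position; "eef_rot": TCP orientation; "wrist_force": force on the tool from outside, world axes, zero at the start; "ft_torque": the same for the moment, N m; "opening": finger opening in m.
Only numpy, scipy, OpenCV 4.12 (cv2) and the standard library are available. Lean on these libraries where they do the work, as an engineer would, in place of code of your own. Each camera call takes 0.05 s, during which the arm holds its last target.

## Working session

There is one attempt and no reset: what is moved stays moved. The work goes in short steps, Python scripts to look and compute and a tool call to move; the robot and the scene stay as the last step left them, time stands still between calls to the robot, and variables do not carry over. Pictures are saved under pics/ and viewed, and the job is handed in when it is done.

Besides the shell and the picture viewer there is one more tool, called after "Request:" in YAML: its name, and indented under it one key for each argument. servo_tool: Moves the arm, as the interface text tells. Its arguments: {"type":"object","properties":{"steps":{"type":"array","items":{"type":"array","items":{"type":"number"}}},"grip":{"type":"number"},"newtons":{"type":"number"}},"required":["steps"]}

```bash
ls; mkdir -p pics
python3 - <<'E'
from bench import *
import cv2,numpy as np
print(get_state())
for n in ["scene","side","wrist"]:
    c=capture(n); cv2.imwrite(f"pics/a_{n}.png",c["frame"][:,:,::-1]); print(n,c["fovy"],c["cx"],c["cy"],np.round(c["extrinsics"],4).tolist())
E
```

```text
pics
{'t': 0.0, 'joint_positions': array([ 1.13977998,  0.33393296,  0.03985461,  1.4663011 , -0.01338613,
        1.34331044, -0.05852891]), 'qvel': array([ 0.00030348,  0.00136611, -0.00038521,  0.00121817, -0.0009374 ,
        0.00099205,  0.00030193]), 'effort': array([-1.28757394e-03, -6.58553195e+01,  1.36483278e+00, -4.05560553e+01,
        1.68124790e-02,  1.25989024e-02, -8.30776889e-05]), 'position': array([ 0.21156795, -0.61410238,  0.23039216]), 'eef_rot': array([-2.55706747e+00,  1.82359412e+00,  2.26160117e-03]), 'wrist_force': array([0.17094238, 0.10145739, 0.33172384]), 'ft_torque': array([ 0.04576189,  0.00660834, -0.00146863]), 'opening': 0.08538538736150098}
scene 46.52220853234397 322.92601831696055 200.4578537040484 [[0.5317, 0.715, -0.4539, 1.0421], [0.8469, -0.4509, 0.2818, -0.315], [-0.0032, -0.5343, -0.8453, 1.0069], [0.0, 0.0, 0.0, 1.0]]
side 49.00413097913385 323.7736738569442 196.02648016766247 [[-0.9941, -0.0488, 0.0972, 0.4132], [-0.1073, 0.5877, -0.8019, 0.8171], [-0.018, -0.8076, -0.5895, 0.6508], [0.0, 0.0, 0.0, 1.0]]
wrist 65.70646984690485 321.02935654347226 203.38920818222684 [[0.3259, -0.913, -0.2453, 0.2741], [-0.9454, -0.3156, -0.0814, -0.5926], [-0.0031, 0.2584, -0.966, 0.3739], [0.0, 0.0, 0.0, 1.0]]
```

View pics/a_scene.png

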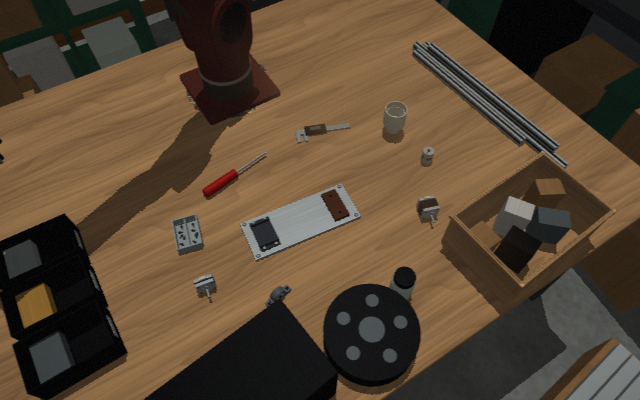

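View pics/a_side.png

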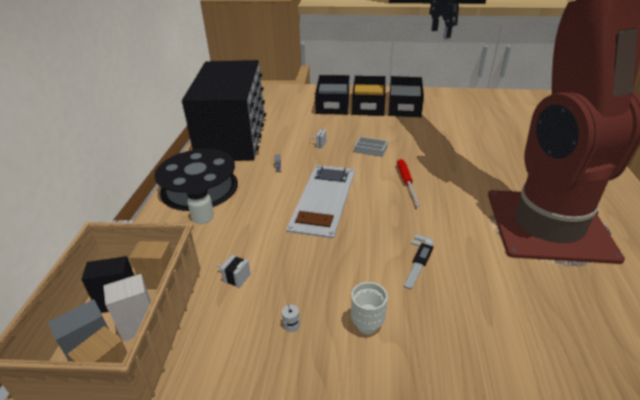

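View pics/a_wrist.png

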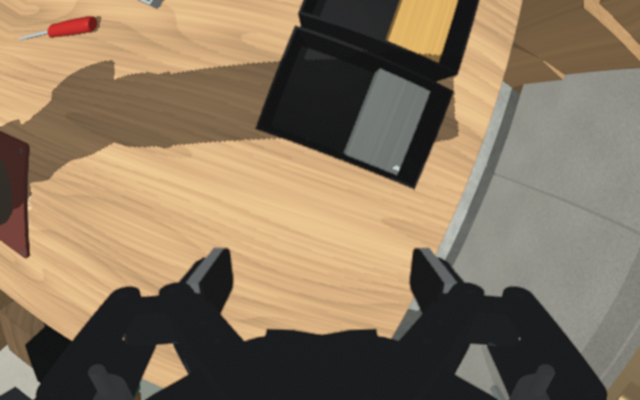

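```bash
cat > h.py <<'E'
import numpy as np,cv2
from bench import *
from scipy.spatial.transform import Rotation as R
def cap(n,name=None):
    c=capture(n)
    c["n"]=n
    if name: cv2.imwrite(f"pics/{name}.png",c["frame"][:,:,::-1])
    return c
def foc(c): return 200/np.tan(np.radians(c["fovy"])/2)
def ray(c,u,v):
    f=foc(c); a=(u-c["cx"]);b=(v-c["cy"])
    if c["n"]=="wrist":
        r=np.hypot(a,b); th=r/f; d=np.array([a/r*np.sin(th),b/r*np.sin(th),np.cos(th)]) if r>0 else np.array([0,0,1.])
    else:
        d=np.array([a/f,b/f,1.])
    E=np.array(c["extrinsics"]); return E[:3,3],E[:3,:3]@(d/np.linalg.norm(d))
def onz(c,u,v,z):
    o,d=ray(c,u,v); return o+d*(z-o[2])/d[2]
def proj(c,p):
    E=np.array(c["extrinsics"]); q=E[:3,:3].T@(np.asarray(p,float)-E[:3,3]); f=foc(c)
    if c["n"]=="wrist":
        rr=np.hypot(q[0],q[1]); th=np.arctan2(rr,q[2]); return np.array([c["cx"]+f*th*q[0]/rr,c["cy"]+f*th*q[1]/rr])
    return np.array([c["cx"]+f*q[0]/q[2],c["cy"]+f*q[1]/q[2]])
def crop(c,u0,v0,w,h,k,name):
    im=c["frame"][v0:v0+h,u0:u0+w,::-1]
    cv2.imwrite(f"pics/{name}.png",cv2.resize(im,None,fx=k,fy=k,interpolation=cv2.INTER_CUBIC))
E
python3 - <<'E'
from h import *
import numpy as np
s=cap("scene"); t=cap("side")
crop(s,160,170,200,140,4,"b_s1"); crop(s,330,80,150,150,4,"b_s2")
crop(t,200,230,200,110,4,"b_t1"); crop(t,260,120,140,120,5,"b_t2")
for n,p in dict(m1=(205,285),m2=(428,207),plate=(300,222),cup=(395,120),coup=(428,156),bear=(279,295),tray=(188,234)).items(): print(n,onz(s,*p,0.02).round(3))
E
```

```text
m1 [ 0.561 -0.331  0.02 ]
m2 [0.668 0.225 0.02 ]
plate [ 0.535 -0.066  0.02 ]
cup [0.393 0.328 0.02 ]
coup [0.543 0.326 0.02 ]
bear [ 0.671 -0.201  0.02 ]
tray [ 0.42  -0.311  0.02 ]
```

View pics/b_s1.png

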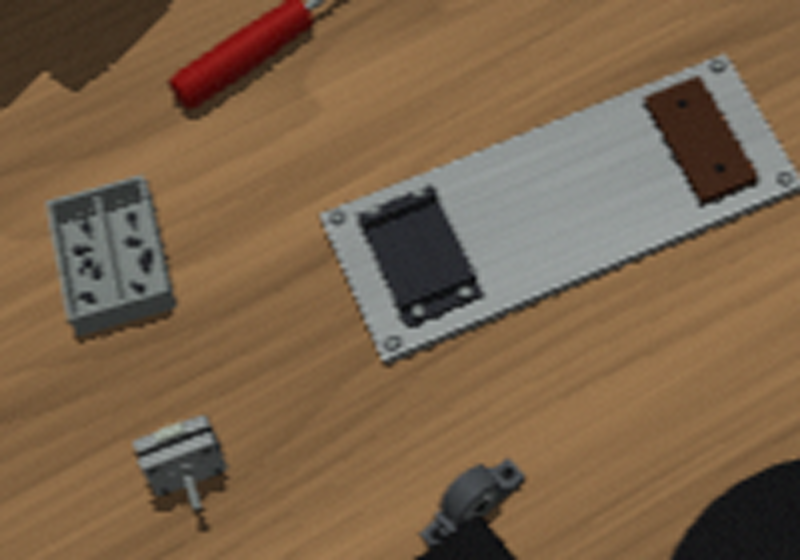

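View pics/b_s2.png

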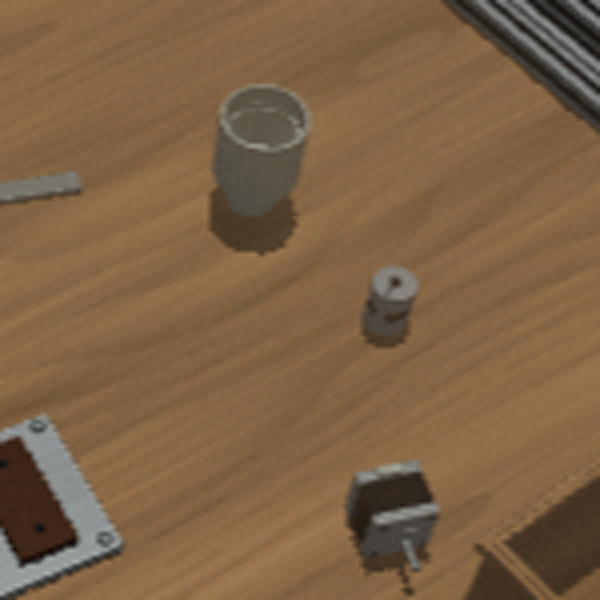

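View pics/b_t1.png

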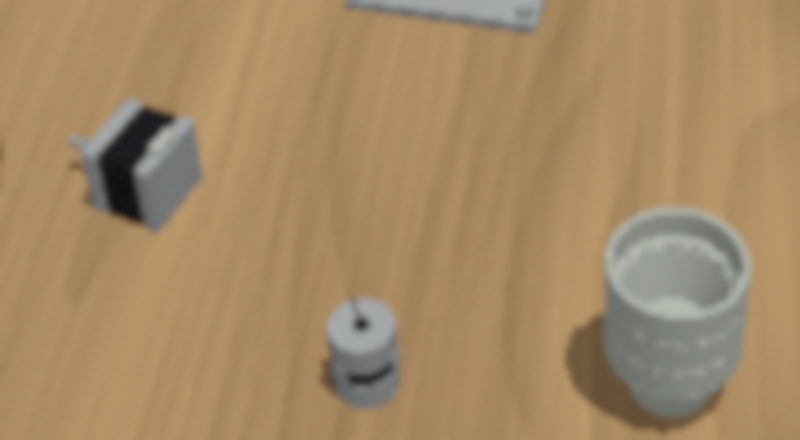

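View pics/b_t2.png

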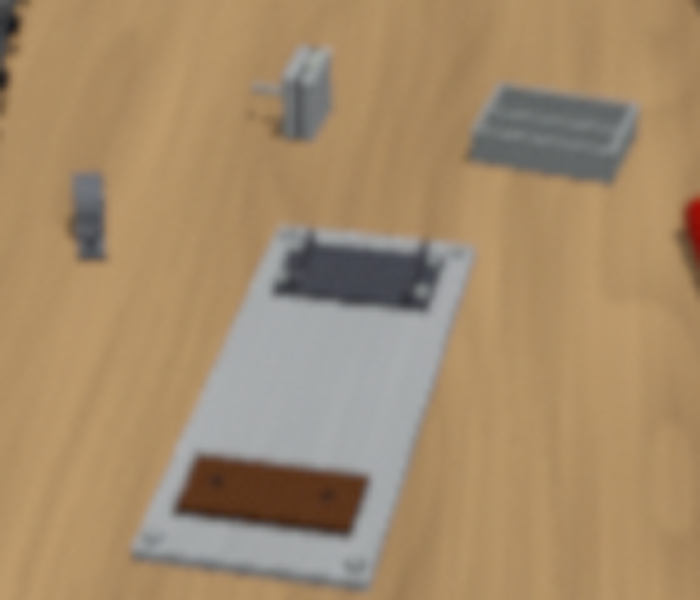

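```bash
cat >> h.py <<'E'
def tool():
    s=get_state(); return s,np.array(s["position"]),R.from_rotvec(s["eef_rot"]).as_matrix()
def goto(p,yaw=None):
    """print tool-frame shift to world TCP p and turn (deg) so tool x axis has world yaw (mod 180)"""
    s,q,M=tool(); d=M.T@(np.array(p)-q); y0=np.degrees(np.arctan2(M[1,0],M[0,0]))
    print("shift(mm)",(d*1000).round(1),"dist",round(np.linalg.norm(d)*1000,1),"yaw now",round(y0,2),"j7",round(s["joint_positions"][6],2),"F",np.round(s["wrist_force"],1),"open",round(s["opening"],4),"t",round(s["t"],2))
    if yaw is not None:
        t=-(yaw-y0); t1=(t+90)%180-90; print("turn about tool z", round(t1,2))
E
python3 - <<'E'
from h import *
s,q,M=tool(); print(M.round(4))
c=cap("wrist"); E=np.array(c["extrinsics"]); print("cam in tool",(M.T@(E[:3,3]-q)).round(4),(M.T@E[:3,:3]).round(3).tolist())
sc=cap("scene"); sd=cap("side")
# plate corners by saturation mask
for c,box in((sc,(225,180,145,90)),(sd,(280,155,85,90))):
    u0,v0,w,h=box; im=c["frame"][v0:v0+h,u0:u0+w]; hsv=cv2.cvtColor(im,cv2.COLOR_RGB2HSV)
    m=((hsv[...,1]<60)&(hsv[...,2]>80)).astype(np.uint8)
    m=cv2.morphologyEx(m,cv2.MORPH_OPEN,np.ones((2,2)))
    cs,_=cv2.findContours(m,cv2.RETR_EXTERNAL,cv2.CHAIN_APPROX_NONE); k=max(cs,key=cv2.contourArea)
    hull=cv2.convexHull(k); a=cv2.approxPolyDP(hull,4,True)[:,0]+[u0,v0]
    print(c["n"],cv2.contourArea(hull),a.tolist()); P=np.array([onz(c,*p,0.008)[:2] for p in a]); print(P.round(4).tolist(),P.mean(0).round(4))
# motor, bearing etc rough by side
for n,(p,z) in dict(motor=((236,270),.02),bear=((278,163),.017),coup=((291,317),.02),boxcorner=((250,158),0.),boxcorner2=((196,150),0),boxtop=((250,102),.1),cuprim=((369,297),.082)).items(): print(n,onz(sd,*p,z).round(3))
print("disk",onz(sc,371,333,.03), "bottle",onz(sc,403,285,.03))
E
```

```text
[[ 3.257e-01 -9.455e-01 -3.000e-04]
 [-9.455e-01 -3.257e-01  7.000e-04]
 [-8.000e-04  1.000e-04 -1.000e+00]]
cam in tool [-0.0002 -0.0662 -0.1434] [[1.0, 0.001, -0.002], [-0.0, 0.966, 0.258], [0.002, -0.258, 0.966]]
scene 4342.5 [[343, 186], [361, 217], [256, 260], [241, 224]]
[[0.4959, 0.0855], [0.5973, 0.072], [0.562, -0.2032], [0.4562, -0.1892]] [ 0.5278 -0.0587]
side 3166.0 [[355, 170], [334, 238], [287, 231], [317, 166]]
[[0.448, -0.1828], [0.48, 0.0962], [0.5872, 0.0819], [0.5527, -0.1947]] [ 0.517  -0.0498]
motor [0.665 0.222 0.02 ]
bear [ 0.659 -0.187  0.017]
coup [0.536 0.325 0.02 ]
boxcorner [ 0.752 -0.235  0.   ]
boxcorner2 [ 0.924 -0.267  0.   ]
boxtop [ 0.779 -0.395  0.1  ]
cuprim [0.401 0.321 0.082]
disk [ 0.85088585 -0.0792837   0.03      ] bottle [0.8012255  0.04297983 0.03      ]
```

Request:
servo_tool:
  steps:
    - [-0.035,-0.042,-0.006,0]
    - [-0.035,-0.042,-0.006,0]
    - [-0.035,-0.042,-0.006,0]
    - [-0.035,-0.042,-0.006,0]
    - [-0.035,-0.042,-0.006,0]
    - [-0.035,-0.042,-0.006,0]
    - [-0.035,-0.042,-0.006,0]
    - [-0.035,-0.042,-0.006,0]
    - [-0.035,-0.042,-0.006,0]
    - [-0.035,-0.042,-0.006,0]

```text
t: 1.65
position: [0.4955, -0.1453, 0.2918]
eef_rot: [-2.558, 1.824, -0.001]
wrist_force: [0.4, 0.5, 0.1]
opening: 0.0856
```

Request:
servo_tool:
  steps:
    - [-0.035,-0.042,-0.006,0]
    - [-0.035,-0.042,-0.006,0]
    - [0,0,0,0]

```text
t: 2.02
position: [0.5529, -0.0481, 0.3037]
eef_rot: [-2.562, 1.813, 0.001]
wrist_force: [-0.5, 0.1, -0.6]
opening: 0.0853
```

Run:
```python
from h import *
c=cap("wrist","c_w"); np.save("c_w.npy",c,allow_pickle=True); goto([.55,-.05,.3])
```

```text
shift(mm) [-1.7  1.5  3.3] dist 4.0 yaw now -70.77 j7 -1.28 F [-0.8 -0.2 -0.6] open 0.0856 t 2.08
```

View pics/c_w.png

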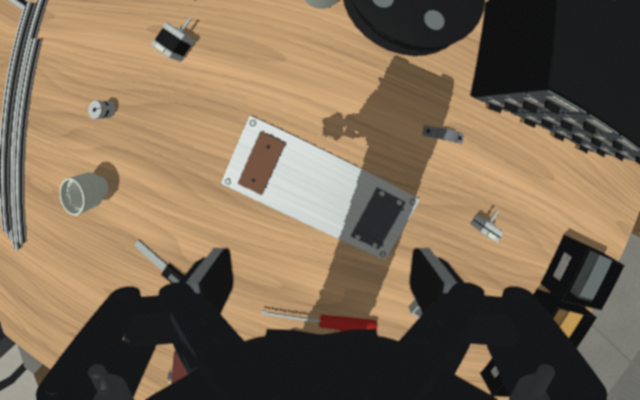

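Run:
```python
from h import *
c=np.load("c_w.npy",allow_pickle=True).item()
crop(c,210,105,220,160,3,"c_p"); crop(c,140,5,80,65,8,"c_m"); crop(c,410,110,70,50,8,"c_b")
```

```text
(no output)
```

View pics/c_p.png

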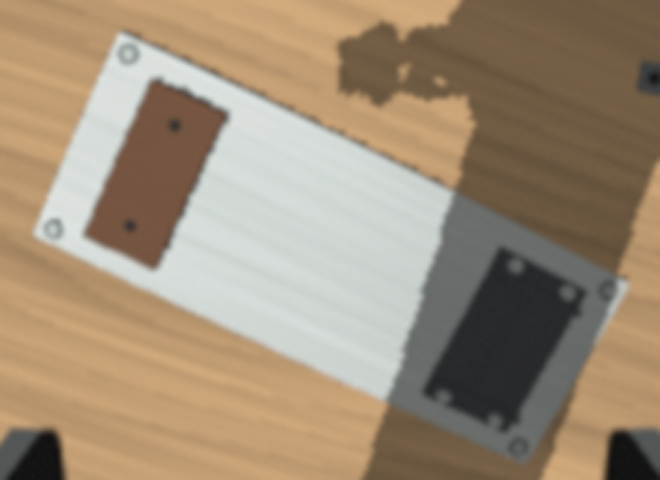

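View pics/c_m.png

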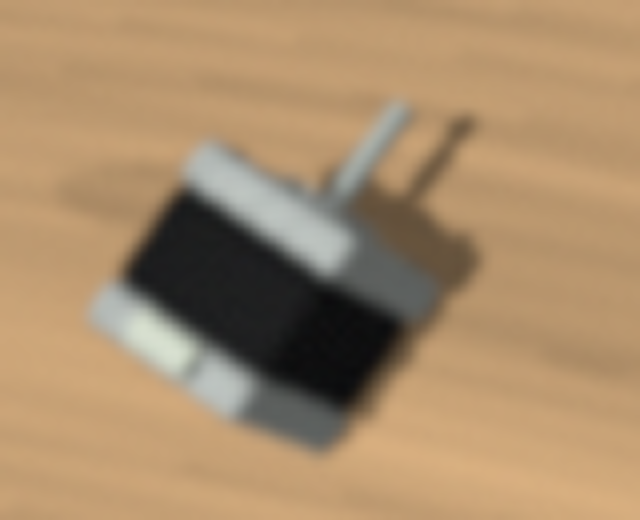

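View pics/c_b.png

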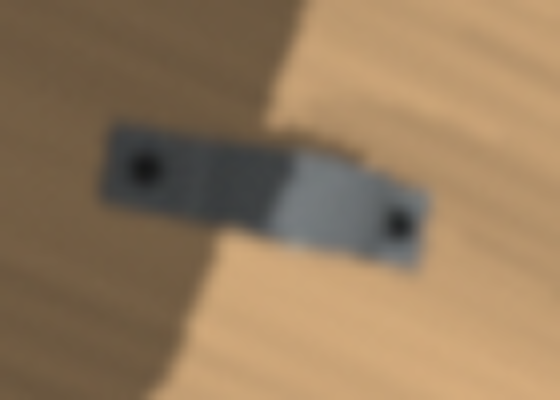

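Run:
```python
from h import *
c=np.load("c_w.npy",allow_pickle=True).item()
def W(pts,u0,v0,k,z): return np.array([onz(c,u0+(x+.5)/k-.5,v0+(y+.5)/k-.5,z) for x,y in pts])[:,:2]
def ang(a): return np.degrees(np.arctan2(a[1],a[0]))
for n,pts,z in (("corn",[(121,32),(34,235),(527,464),(628,283)],.008),("holes",[(128,54),(54,229),(518,446),(607,291)],.008),("riser",[(152,80),(228,114),(157,269),(85,236)],.016),("rholes",[(175,125),(130,226)],.016)):
    P=W(pts,210,105,3,z); print(n,P.round(4).tolist(),"mean",P.mean(0).round(4))
    if len(P)==4:
        print(" sides",[round(np.linalg.norm(P[i]-P[i-1]),4) for i in range(4)],[round(ang(P[i]-P[i-1]),1) for i in range(4)])
    else: print(ang(P[1]-P[0]),np.linalg.norm(P[1]-P[0]))
P=W([(145,168),(400,222)],410,110,8,.007); print("bearing",P.round(4),P.mean(0).round(4),ang(P[1]-P[0]),np.linalg.norm(P[1]-P[0]))
P=W([(207,143),(357,240),(95,297)],140,5,8,.042); print("motor",P.round(4),ang(P[1]-P[0]),np.linalg.norm(P[1]-P[0]),ang(P[0]-P[2]),(P[1]+P[2])/2)
print("shaft ang", W([(330,200),(398,108)],140,5,8,.021))
print("coup",onz(c,98,108,.04),"cup",onz(c,76,195,.082),"flat",onz(c,488,222,.03))
```

```text
corn [[0.5932, 0.075], [0.4844, 0.0881], [0.4521, -0.1901], [0.5604, -0.2009]] mean [ 0.5225 -0.057 ]
 sides [np.float64(0.2778), np.float64(0.1096), np.float64(0.28), np.float64(0.1088)] [np.float64(83.2), np.float64(173.1), np.float64(-96.6), np.float64(-5.7)]
holes [[0.5842, 0.0683], [0.4907, 0.0788], [0.4602, -0.1812], [0.5528, -0.192]] mean [ 0.522  -0.0565]
 sides [np.float64(0.2622), np.float64(0.0941), np.float64(0.2618), np.float64(0.0932)] [np.float64(83.1), np.float64(173.6), np.float64(-96.7), np.float64(-6.7)]
riser [[0.5766, 0.0518], [0.5727, 0.0126], [0.4909, 0.0221], [0.4948, 0.0609]] mean [0.5337 0.0368]
 sides [np.float64(0.0823), np.float64(0.0394), np.float64(0.0824), np.float64(0.0389)] [np.float64(-6.4), np.float64(-95.7), np.float64(173.3), np.float64(84.2)]
rholes [[0.5598, 0.0347], [0.5068, 0.0409]] mean [0.5333 0.0378]
173.34556982279852 0.05344771276646027
bearing [[ 0.6604 -0.1742]
 [ 0.6713 -0.2264]] [ 0.6658 -0.2003] -78.19900815441599 0.053367602723615626
motor [[0.6913 0.2379]
 [0.6787 0.1995]
 [0.6591 0.2503]] -108.08904766666414 0.04044497027554969 -20.98904830562466 [0.66891987 0.22488458]
shaft ang [[0.68854356 0.21999716]
 [0.70857133 0.21313622]]
coup [0.54193368 0.3210029  0.04      ] cup [0.40902247 0.30558607 0.082     ] flat [ 0.5691872  -0.31956824  0.03      ]
```

Run:
```python
from h import *
sc=cap("scene"); sd=cap("side")
for p in [(447,238),(450,215)]: print(onz(sc,*p,0.0),onz(sc,*p,.08))
for p in [(193,228),(188,300),(135,385)]: print(onz(sd,*p,0.0),onz(sd,*p,.08))
goto([.70,.235,.2],-108.5)
```

```text
[0.754006   0.21850023 0.        ] [0.77689408 0.17610723 0.08      ]
[0.70795461 0.26720042 0.        ] [0.73450173 0.22093792 0.08      ]
[0.80785297 0.08111078 0.        ] [0.75933782 0.17157974 0.08      ]
[0.74328595 0.28868801 0.        ] [0.70270754 0.35364104 0.08      ]
[0.765947   0.46516208 0.        ] [0.72258303 0.50842246 0.08      ]
shift(mm) [-225.1 -234.8  102.9] dist 341.2 yaw now -71.03 j7 -1.28 F [ 0.4 -0.3  0.2] open 0.0852 t 2.17
turn about tool z 37.47
```

Request:
servo_tool:
  steps:
    - [0,0,0,9.4]
    - [0,0,0,9.4]
    - [0,0,0,9.4]
    - [0,0,0,9.3]
    - [-0.049,-0.004,0.025,0]
    - [-0.049,-0.004,0.025,0]
    - [-0.049,-0.004,0.025,0]
    - [-0.049,-0.004,0.025,0]
    - [-0.049,-0.004,0.025,0]
    - [-0.049,-0.004,0.025,0]

```text
t: 3.42
position: [0.6685, 0.2167, 0.1524]
eef_rot: [1.831, -2.552, 0.002]
wrist_force: [0.4, -1.0, 0.3]
opening: 0.0857
```

Request:
servo_tool:
  steps:
    - [0,0,0,0]
    - [0,0,0,0]

```text
t: 3.68
position: [0.6678, 0.2159, 0.1532]
eef_rot: [1.833, -2.55, 0.001]
wrist_force: [0.0, 0.8, 0.0]
opening: 0.0853
```

Run:
```python
from h import *
c=cap("wrist","d_w"); np.save("d_w.npy",c,allow_pickle=True); goto([.669,.225,.15],-108.5)
crop(c,220,100,200,150,4,"d_m")
```

```text
shift(mm) [-9.3  2.3  3.9] dist 10.4 yaw now -108.65 j7 -2.45 F [0.2 0.2 0.2] open 0.0857 t 3.73
turn about tool z -0.15
```

View pics/d_w.png

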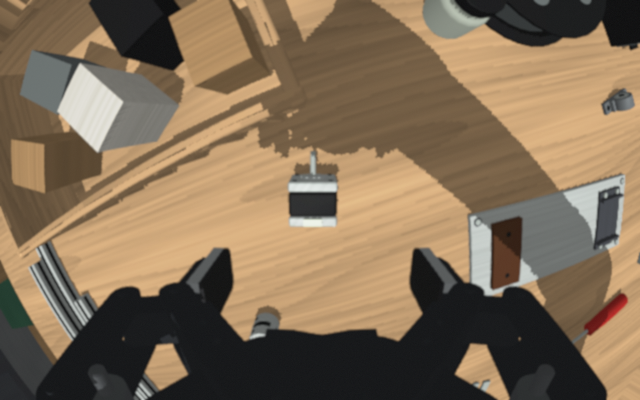

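View pics/d_m.png

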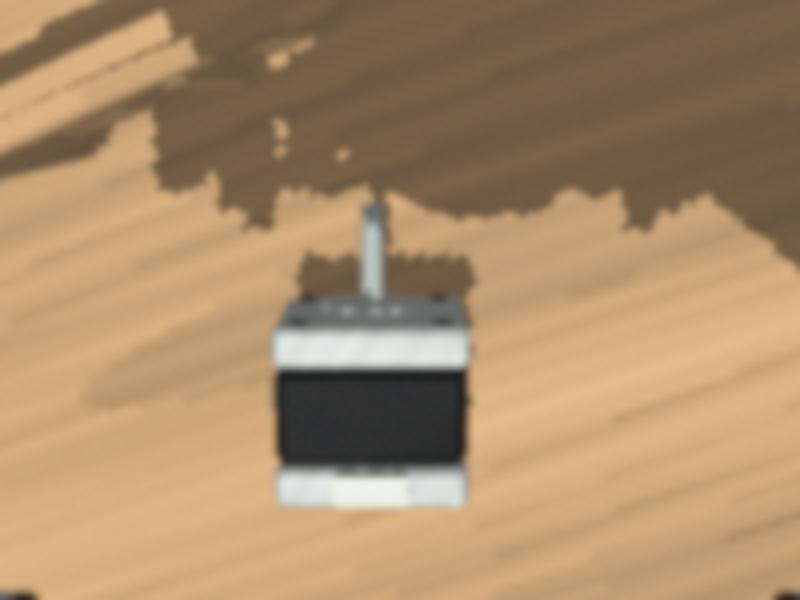

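Run:
```python
from h import *
c=np.load("d_w.npy",allow_pickle=True).item()
P=np.array([onz(c,220+(x+.5)/4-.5,100+(y+.5)/4-.5,.042) for x,y in [(274,331),(469,331),(467,506),(278,506)]]); print(P.round(4)[:,:2].tolist(),P.mean(0),[np.linalg.norm(P[i]-P[i-1]).round(4) for i in range(4)],np.degrees(np.arctan2(*(P[1]-P[0])[1::-1])),np.degrees(np.arctan2(*(P[2]-P[3])[1::-1])),np.degrees(np.arctan2(*(P[0]-P[3])[1::-1])),np.degrees(np.arctan2(*(P[1]-P[2])[1::-1])))
m=P.mean(0); goto([m[0],m[1],.013])
```

```text
[[0.6919, 0.238], [0.6788, 0.1992], [0.6421, 0.2115], [0.6552, 0.2505]] [0.66698751 0.22479276 0.042     ] [np.float64(0.0388), np.float64(0.0409), np.float64(0.0387), np.float64(0.0412)] -108.65959828680127 -108.5064334589481 -18.88666876712311 -18.465922435289713
shift(mm) [ -8.6   4.3 140.9] dist 141.2 yaw now -108.65 j7 -2.45 F [0.2 0.2 0.2] open 0.0857 t 3.73
```

Request:
servo_tool:
  steps:
    - [-0.0086,0.0043,0.02,0]
    - [0,0,0.035,0]
    - [0,0,0.035,0]
    - [0,0,0.03,0]
    - [0,0,0.014,0]
    - [0,0,0.007,0]
    - [0,0,0,0]

```text
t: 4.6
position: [0.6663, 0.2275, 0.0128]
eef_rot: [-1.835, 2.549, -0.0]
wrist_force: [-0.2, -0.7, 0.1]
opening: 0.0858
```

Request:
servo_tool:
  steps:
    - [0,0,0,0]
    - [0,0,0,0]
    - [0,0,0,0]
    - [0,0,0,0]
    - [0,0,0,0]
    - [0,0,0,0]
  grip: 0.3
  newtons: 40

```text
t: 5.35
position: [0.6666, 0.2273, 0.0132]
eef_rot: [-1.835, 2.549, -0.001]
wrist_force: [-1.3, -2.5, 6.6]
opening: 0.0414
```

Run:
```python
from h import *
c=cap("wrist","e_w"); goto([.667,.2248,.012],-108.5)
```

```text
shift(mm) [ 2.2 -1.2  1.2] dist 2.8 yaw now -108.51 j7 -2.51 F [-1.2 -2.2  5.4] open 0.0419 t 5.4
turn about tool z -0.01
```

View pics/e_w.png

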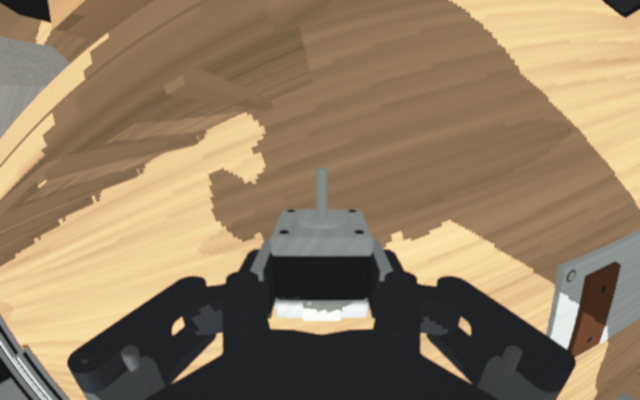

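Request:
servo_tool:
  steps:
    - [0,0,-0.02,0]
    - [0,0,-0.04,0]
    - [0,0,-0.05,0]
    - [0,0,-0.04,0]
    - [0,0,0,-10.2]
    - [0,0,0,-10.2]
    - [0,0,0,-10.2]
    - [0,0,0,-10.2]
    - [0,0,0,-10.2]

```text
t: 6.52
position: [0.6659, 0.2276, 0.1632]
eef_rot: [-2.759, 1.502, -0.0]
wrist_force: [0.5, -0.3, -3.6]
opening: 0.0412
```

Request:
servo_tool:
  steps:
    - [0,0,0,-10.2]
    - [0,0,0,-10.2]
    - [0,0,0,-10.2]
    - [0,0,0,-10.2]
    - [0,0,0,-10.0]
    - [0,0,0,0]

```text
t: 7.28
position: [0.666, 0.2274, 0.1629]
eef_rot: [-3.136, 0.185, 0.0]
wrist_force: [-0.1, 0.0, -2.9]
opening: 0.0413
```

Run:
```python
from h import *
c=cap("wrist","f_w"); goto([.511,-.152,.12],-6.7)
```

```text
shift(mm) [-108.2  395.3   42.7] dist 412.1 yaw now -6.91 j7 -0.81 F [ 0.3 -0.  -1.8] open 0.0414 t 7.33
turn about tool z -0.21
```

View pics/f_w.png

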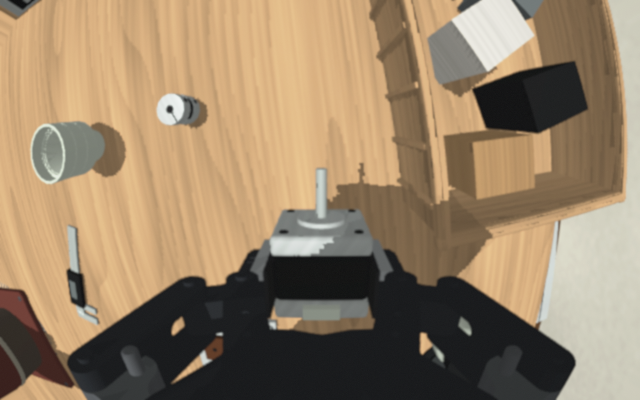

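Request:
servo_tool:
  steps:
    - [-0.0135,0.0494,0.005,0]
    - [-0.0135,0.0494,0.005,0]
    - [-0.0135,0.0494,0.005,0]
    - [-0.0135,0.0494,0.005,0]
    - [-0.0135,0.0494,0.005,0]
    - [-0.0135,0.0494,0.005,0]
    - [-0.0135,0.0494,0.005,0]
    - [-0.0137,0.0495,0.005,0]
    - [0,0,0,-0.2]
    - [0,0,0,0]

```text
t: 8.57
position: [0.5128, -0.1522, 0.1229]
eef_rot: [3.136, -0.182, 0.001]
wrist_force: [0.3, 0.5, -2.3]
opening: 0.0415
```

Run:
```python
from h import *
c=cap("wrist","g_w"); goto([.511,-.152,.026],-6.7)
np.save("g_w.npy",c,allow_pickle=True)
crop(c,160,40,320,240,2.5,"g_c")
```

```text
shift(mm) [-2.1  0.8 96.9] dist 96.9 yaw now -6.54 j7 -0.12 F [ 0.7  0.5 -2.6] open 0.0411 t 8.62
turn about tool z 0.16
```

View pics/g_c.png

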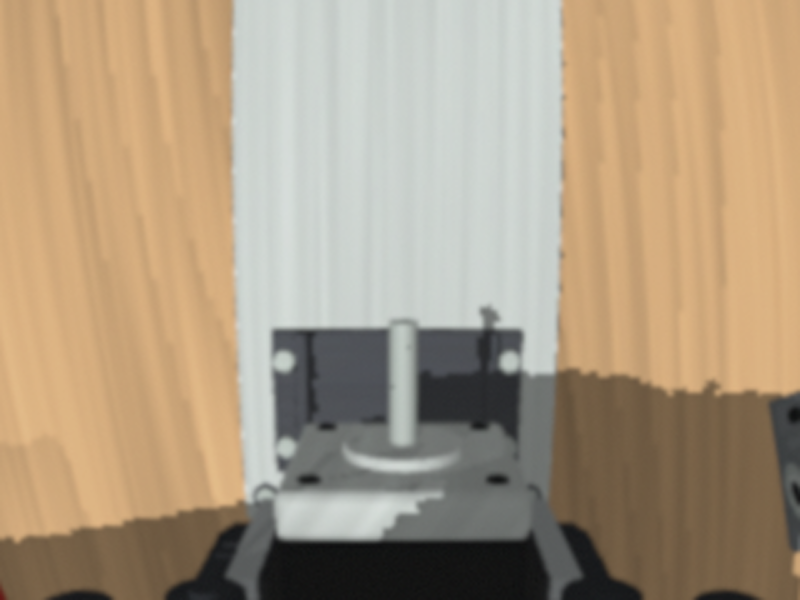

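Run:
```python
from h import *
c=np.load("g_w.npy",allow_pickle=True).item()
s,q,M=tool(); k=2.5
W=lambda x,y,z: onz(c,160+(x+.5)/k-.5,40+(y+.5)/k-.5,z)
a,b=W(273,331,.013),W(524,329,.013); m=(a+b)/2; print("saddle edge",a,b,np.linalg.norm(b-a),"yaw",np.degrees(np.arctan2(b[1]-a[1],b[0]-a[0])))
y=np.array([.1167,.9932,0]); print("saddle centre",m-.025*y)
top=q[2]+.0288
a,b=W(275,492,top),W(532,490,top); print("motor front top",a,b,np.linalg.norm(b-a),"in tool",(M.T@((a+b)/2-q)).round(4),"yaw",np.degrees(np.arctan2(b[1]-a[1],b[0]-a[0])))
t=W(403,321,q[2]+.0078); print("shaft tip in tool",M.T@(t-q))
for xx in [((235,100),(562,100)),((240,300),(560,300))]:
    a,b=[W(*p,.008) for p in xx]; m=(a+b)/2; print("plate edges",a,b,m, "perp off from line through est centre", (m-np.array([.5222,-.0566,.008]))@np.array([.9932,-.1167,0]))
```

```text
saddle edge [ 0.47321093 -0.12188488  0.013     ] [ 0.55643786 -0.13094603  0.013     ] 0.08371873458979572 yaw -6.213476971129282
saddle centre [ 0.5119069  -0.15124545  0.013     ]
motor front top [ 0.4956013  -0.12836484  0.1516767 ] [ 0.53641107 -0.13278023  0.1516767 ] 0.041047937027865765 in tool [ 0.0005 -0.0211 -0.0288] yaw -6.175073272304308
shaft tip in tool [ 0.00049733 -0.04513056 -0.00778992]
plate edges [ 0.46979435 -0.04272997  0.008     ] [ 0.57786988 -0.05551694  0.008     ] [ 0.52383212 -0.04912346  0.008     ] perp off from line through est centre 0.0007485064659056507
plate edges [ 0.46247116 -0.11051527  0.008     ] [ 0.5703945  -0.12314573  0.008     ] [ 0.51643283 -0.1168305   0.008     ] perp off from line through est centre 0.0013009465541820682
```

Request:
servo_tool:
  steps:
    - [-0.002,0.001,0.03,0.1]
    - [0,0,0.03,0]
    - [0,0,0.02,0]
    - [0,0,0.01,0]
    - [0,0,0,0]
    - [0,0,0,0]

```text
t: 9.38
position: [0.5112, -0.1533, 0.0332]
eef_rot: [3.136, -0.181, 0.002]
wrist_force: [0.6, 0.3, -2.5]
opening: 0.0417
```

Run:
```python
from h import *
c=cap("wrist","h_w"); goto([.5111,-.1522,.0262],-6.6)
```

```text
shift(mm) [-0.2 -1.2  7.1] dist 7.2 yaw now -6.6 j7 -0.21 F [ 0.3 -0.4 -3.2] open 0.0416 t 9.43
turn about tool z 0.0
```

View pics/h_w.png

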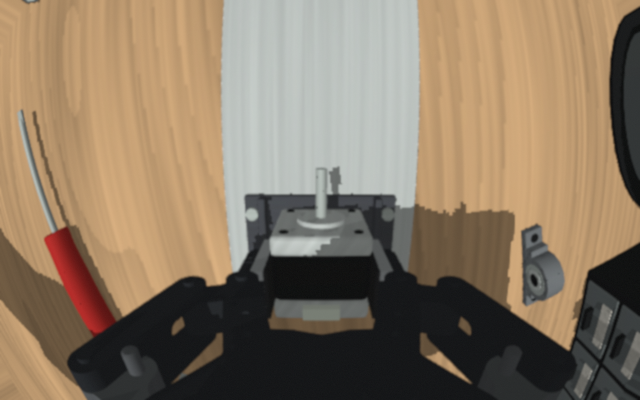

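Request:
servo_tool:
  steps:
    - [-0.0002,-0.0012,0.004,0]
    - [0,0,0.002,0]
    - [0,0,0.001,0]
    - [0,0,0,0]
    - [0,0,0,0]

```text
t: 10.05
position: [0.5104, -0.1521, 0.0261]
eef_rot: [3.136, -0.181, -0.001]
wrist_force: [-5.1, 0.9, 9.6]
opening: 0.0412
```

Run:
```python
from h import *
goto([.5111,-.1522,.0262],-6.6)
```

```text
shift(mm) [ 0.7  0.  -0.1] dist 0.7 yaw now -6.6 j7 -0.22 F [-5.1  0.9  9.6] open 0.0412 t 10.05
turn about tool z 0.0
```

Request:
servo_tool:
  steps:
    - [0,0,0,0]
    - [0,0,0,0]
    - [0,0,0,0]
    - [0,0,-0.005,0]
    - [0,0,-0.03,0]
    - [0,0,-0.05,0]
    - [0,0,-0.05,0]
    - [0,0,0,0]
    - [0,0,0,0]
  grip: 0.75

```text
t: 11.18
position: [0.5101, -0.1523, 0.1601]
eef_rot: [3.136, -0.181, -0.0]
wrist_force: [0.4, 0.3, -0.7]
opening: 0.0639
```

Run:
```python
from h import *
c=cap("wrist","i_w"); np.save("i_w.npy",c,allow_pickle=True);goto([.65,-.17,.16],-6.6)
crop(c,200,100,240,180,3,"i_c")
```

```text
shift(mm) [141.4   1.6  -0.8] dist 141.4 yaw now -6.6 j7 -0.09 F [ 0.2 -0.2 -0.2] open 0.0643 t 11.22
turn about tool z 0.0
```

View pics/i_w.png

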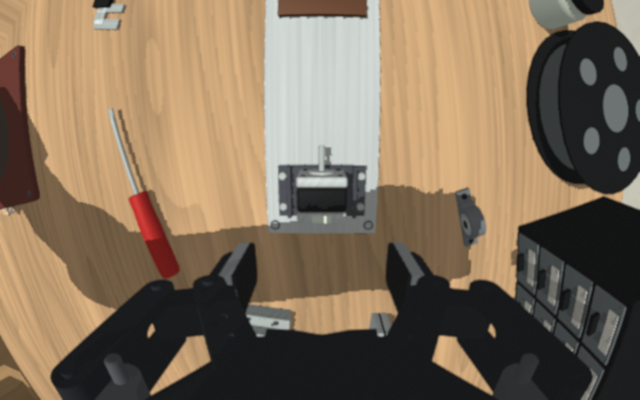

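View pics/i_c.png

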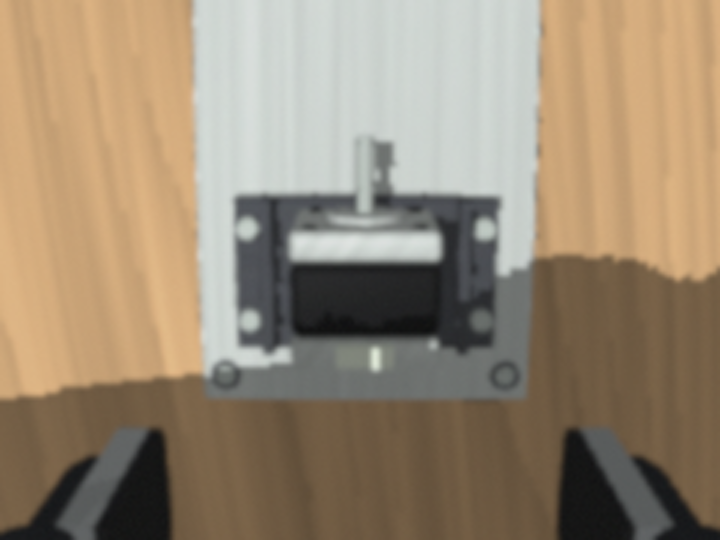

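Run:
```python
from h import *
c=np.load("i_w.npy",allow_pickle=True).item(); k=3
W=lambda x,y,z: onz(c,200+(x+.5)/k-.5,100+(y+.5)/k-.5,z)
X=np.array([.9932,-.1167,0]);Y=np.array([.1167,.9932,0])
pc=np.array([.5222,-.0566,0])
a,b=W(236,197,.013),W(500,197,.013); print("saddle",[( (p-pc)@X,(p-pc)@Y) for p in(a,b)])
a,b=W(289.5,234,.055),W(442.5,234,.055); print("motor",[( (p-pc)@X,(p-pc)@Y) for p in(a,b)])
for p in [(226,375),(504,375)]: h=W(*p,.008); print("hole",(h-pc)@X,(h-pc)@Y)
for p in [(196,200),(538,200)]: h=W(*p,.008); print("edge",(h-pc)@X,(h-pc)@Y)
t=W(365,137,.034);print("tip",(t-pc)@X,(t-pc)@Y)
b=[onz(c,u,v,.007) for u,v in [(464,196),(468,240)]]; print(b)
```

```text
saddle [(np.float64(-0.040949250586194016), np.float64(-0.07050524363850413)), (np.float64(0.04271038664053001), np.float64(-0.0703100099332218))]
motor [(np.float64(-0.020610248491889045), np.float64(-0.07498979260294769)), (np.float64(0.02100087884337915), np.float64(-0.07490097762425976))]
hole -0.04698365889513009 -0.131629688210328
hole 0.047075856055382816 -0.13143108518841523
edge -0.05481880234729694 -0.07203090546672959
edge 0.05598626766451325 -0.07178257745338565
tip -0.0001262230232946773 -0.05015101125087035
[array([ 0.66061021, -0.17457895,  0.007     ]), array([ 0.66715679, -0.2260412 ,  0.007     ])]
```

Request:
servo_tool:
  steps:
    - [0,0,0,-9.2]
    - [0,0,0,-9.2]
    - [0.0357,0.0197,0.006,0]
    - [0.0357,0.0197,0.006,0]
    - [0.0357,0.0197,0.006,0]
    - [0.0357,0.0197,0.006,0]
    - [0,0,0,0]
    - [0,0,0,0]
  grip: 0.5

```text
t: 12.22
position: [0.6655, -0.1991, 0.1348]
eef_rot: [-3.123, -0.325, 0.003]
wrist_force: [0.2, -0.4, 0.1]
opening: 0.0428
```

Run:
```python
from h import *
c=cap("wrist","j_w"); np.save("j_w.npy",c,allow_pickle=True);goto([.6658,-.2003,.007],11.8)
crop(c,240,120,160,120,5,"j_c")
```

```text
shift(mm) [  0.3   1.2 128.5] dist 128.5 yaw now 11.86 j7 0.13 F [-0.2 -0.   0.5] open 0.0428 t 12.28
turn about tool z 0.06
```

View pics/j_w.png

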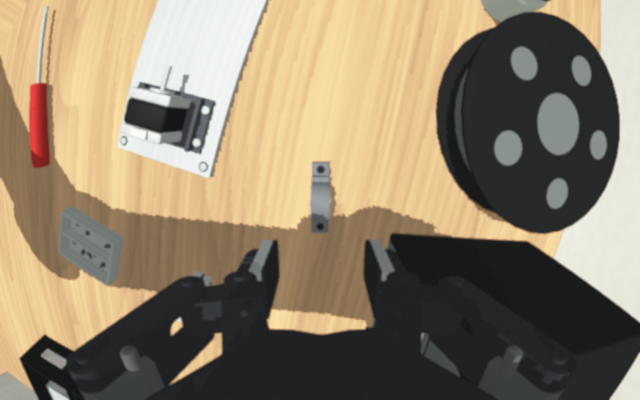

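View pics/j_c.png

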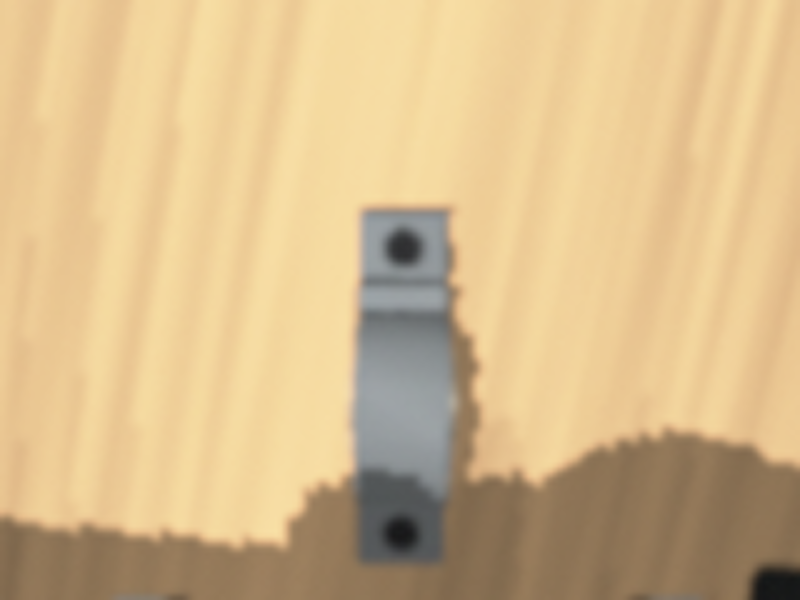

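Run:
```python
from h import *
c=np.load("j_w.npy",allow_pickle=True).item()
for h in (.0,.1,.13,.16): print(h,onz(c,394,235,h).round(3),onz(c,528,241,h).round(3))
k=5
W=lambda x,y,z: onz(c,240+(x+.5)/k-.5,120+(y+.5)/k-.5,z)
a,b=W(403.5,247,.007),W(400.5,533,.007); print((a+b)/2,np.linalg.norm(a-b),np.degrees(np.arctan2(*(b-a)[1::-1])))
m=(a+b)/2; goto([m[0],m[1],.007],np.degrees(np.arctan2(*(b-a)[1::-1]))+90)
sd=cap("side"); crop(sd,180,55,120,120,5,"j_s")
for z in (.0,.1,.13,.16): print(z,onz(sd,250,104,z).round(3))
```

```text
0.0 [ 0.744 -0.223  0.   ] [ 0.909 -0.202  0.   ]
0.1 [ 0.711 -0.192  0.1  ] [ 0.817 -0.178  0.1  ]
0.13 [ 0.702 -0.182  0.13 ] [ 0.79 -0.17  0.13]
0.16 [ 0.692 -0.173  0.16 ] [ 0.762 -0.163  0.16 ]
[ 0.66546872 -0.20056917  0.007     ] 0.05328191876518075 -78.75462173094793
shift(mm) [-1.000e-01  1.400e+00  1.285e+02] dist 128.5 yaw now 11.86 j7 0.13 F [-0.2 -0.   0.5] open 0.0428 t 12.28
turn about tool z 0.61
0.0 [ 0.842 -0.598  0.   ]
0.1 [ 0.776 -0.381  0.1  ]
0.13 [ 0.756 -0.316  0.13 ]
0.16 [ 0.736 -0.25   0.16 ]
```

View pics/j_s.png

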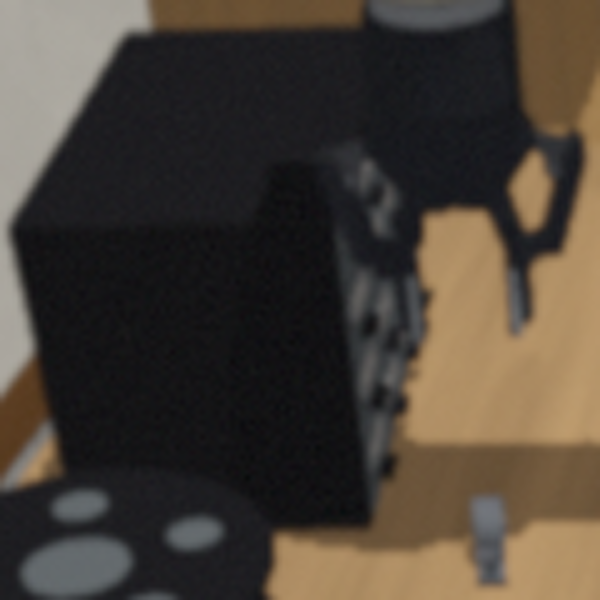

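Request:
servo_tool:
  steps:
    - [0,0.0014,0.03,0.6]
    - [0,0,0.03,0]
    - [0,0,0.03,0]
    - [0,0,0.02,0]
    - [0,0,0.01,0]
    - [0,0,0.006,0]
    - [0,0,0,0]

```text
t: 13.2
position: [0.6668, -0.2014, 0.0107]
eef_rot: [3.126, 0.307, 0.001]
wrist_force: [-0.5, 0.2, -0.8]
opening: 0.043
```

Run:
```python
from h import *
goto([.6655,-.2006,.007],11.2)
```

```text
shift(mm) [-1.1 -1.   3.7] dist 4.0 yaw now 11.21 j7 0.06 F [-0.5  0.2 -0.8] open 0.043 t 13.2
turn about tool z 0.01
```

Request:
servo_tool:
  steps:
    - [-0.0011,-0.001,0.003,0]
    - [0,0,0,0]

```text
t: 13.45
position: [0.6653, -0.2005, 0.0076]
eef_rot: [3.126, 0.307, 0.0]
wrist_force: [-0.1, 0.3, -0.1]
opening: 0.0431
```

Request:
servo_tool:
  steps:
    - [0,0,0,0]
    - [0,0,0,0]
    - [0,0,0,0]
    - [0,0,0,0]
    - [0,0,0,0]
  grip: 0.05
  newtons: 35

```text
t: 14.08
position: [0.6655, -0.2007, 0.0076]
eef_rot: [3.126, 0.307, 0.001]
wrist_force: [-0.8, 0.6, 2.9]
opening: 0.0155
```

Run:
```python
from h import *
goto([.6655,-.2006,.007],11.2); c=cap("wrist","k_w")
```

```text
shift(mm) [-0.  -0.1  0.6] dist 0.6 yaw now 11.21 j7 0.06 F [-0.8  0.6  2.9] open 0.0155 t 14.07
turn about tool z 0.01
```

View pics/k_w.png

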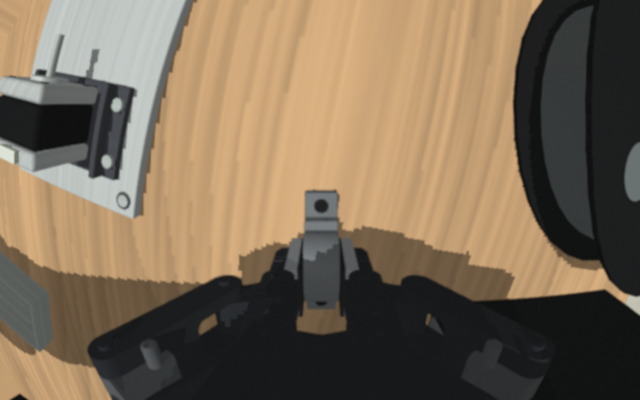

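Request:
servo_tool:
  steps:
    - [0,0,-0.02,0]
    - [0,0,-0.05,0]
    - [0,0,-0.055,0]
    - [0,0,0,-10.3]
    - [0,0,0,-10.3]
    - [0,0,0,-10.3]
    - [0,0,0,-10.3]
    - [0,0,0,-10.3]
    - [0,0,0,-10.3]
    - [0,0,0,-10.3]

```text
t: 15.38
position: [0.6651, -0.2007, 0.1333]
eef_rot: [2.341, 2.095, -0.0]
wrist_force: [-1.2, -0.6, -2.2]
opening: 0.0156
```

Run:
```python
from h import *
goto([.5333,.0378,.12],83.3)
```

```text
shift(mm) [ 222.4 -157.4   13.2] dist 272.8 yaw now 83.65 j7 1.28 F [-1.2 -0.6 -2.2] open 0.0156 t 15.38
turn about tool z 0.35
```

Request:
servo_tool:
  steps:
    - [0.037,-0.0262,0.002,0]
    - [0.037,-0.0262,0.002,0]
    - [0.037,-0.0262,0.002,0]
    - [0.037,-0.0262,0.002,0]
    - [0.037,-0.0262,0.002,0]
    - [0.037,-0.0262,0.002,0]
    - [0,0,0,0]
    - [0,0,0,0]

```text
t: 16.38
position: [0.5353, 0.0377, 0.1209]
eef_rot: [2.346, 2.087, -0.001]
wrist_force: [0.1, -1.2, -1.1]
opening: 0.0157
```

Run:
```python
from h import *
goto([.5333,.0378,.024],83.3); c=cap("wrist","l_w");np.save("l_w.npy",c,allow_pickle=True)
crop(c,200,80,240,180,3,"l_c")
```

```text
shift(mm) [ 0.  -2.1 96.9] dist 96.9 yaw now 83.32 j7 0.92 F [ 0.1 -1.2 -1.1] open 0.0157 t 16.38
turn about tool z 0.02
```

View pics/l_w.png

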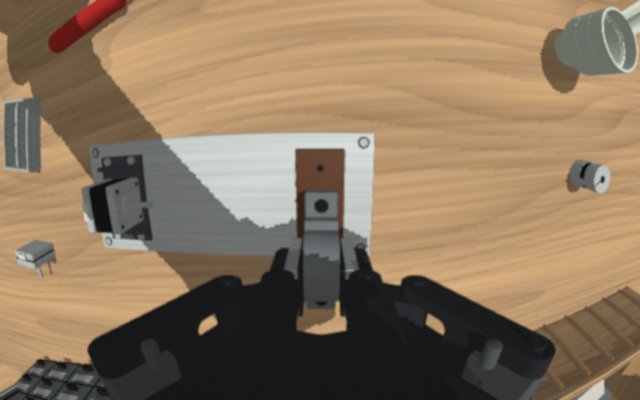

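View pics/l_c.png

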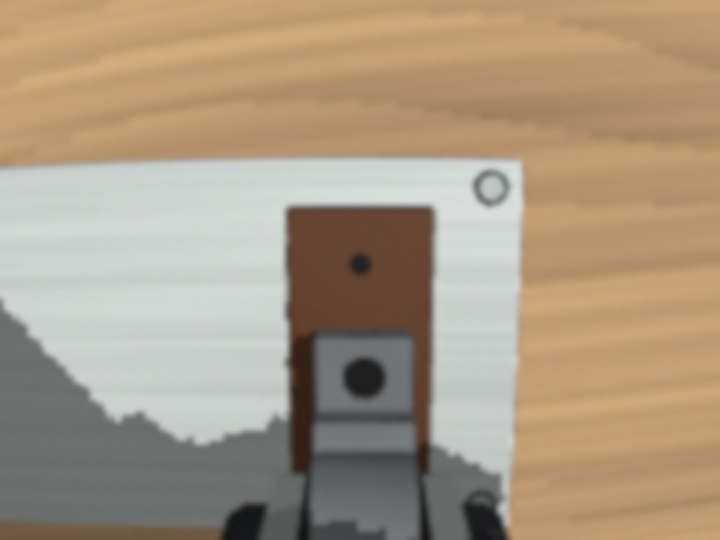

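Run:
```python
from h import *
c=np.load("l_w.npy",allow_pickle=True).item(); k=3; s,q,M=tool()
W=lambda x,y,z: onz(c,200+(x+.5)/k-.5,80+(y+.5)/k-.5,z)
X=np.array([.9932,-.1167,0]);Y=np.array([.1167,.9932,0])
h=W(360,264,.016); print("riser hole",h,"-> centre",h+.0265*X)
a,b=W(287,207,.016),W(434,207,.016); print("riser edge",a,b,np.linalg.norm(a-b),"centre",(a+b)/2+.042*X,"yaw",np.degrees(np.arctan2(*(b-a)[1::-1])))
g=W(364,377,q[2]-.0006); print("bearing hole in tool",M.T@(g-q))
```

```text
riser hole [0.50743303 0.04066972 0.016     ] -> centre [0.53375283 0.03757717 0.016     ]
riser edge [0.48972287 0.02309694 0.016     ] [0.49431411 0.06213355 0.016     ] 0.039305683041138656 centre [0.53373289 0.03771384 0.016     ] yaw 83.29203830191506
bearing hole in tool [ 0.00120586 -0.02534111  0.00058648]
```

Request:
servo_tool:
  steps:
    - [-0.0006,-0.0025,0.03,0]
    - [0,0,0.03,0]
    - [0,0,0.02,0]
    - [0,0,0.01,0]
    - [0,0,0,0]
    - [0,0,0,0]

```text
t: 17.18
position: [0.5332, 0.0381, 0.0312]
eef_rot: [2.347, 2.088, 0.002]
wrist_force: [-0.1, 0.7, -1.7]
opening: 0.0155
```

Run:
```python
from h import *
goto([.5328,.0372,.0236],83.3); c=cap("wrist","m_w")
```

```text
shift(mm) [-0.9 -0.3  7.6] dist 7.6 yaw now 83.31 j7 0.83 F [-0.1  0.7 -1.7] open 0.0155 t 17.18
turn about tool z 0.01
```

View pics/m_w.png

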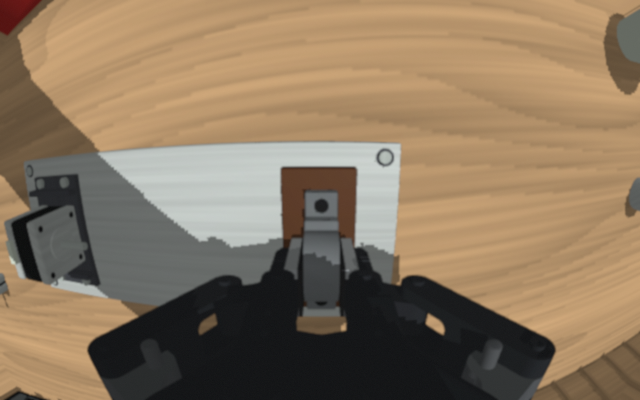

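Request:
servo_tool:
  steps:
    - [-0.0011,-0.0003,0.004,0]
    - [0,0,0.0025,0]
    - [0,0,0.001,0]
    - [0,0,0,0]
    - [0,0,0,0]

```text
t: 17.85
position: [0.5321, 0.0366, 0.0235]
eef_rot: [2.347, 2.087, -0.001]
wrist_force: [-4.6, -2.1, 10.6]
opening: 0.0155
```

Run:
```python
from h import *
goto([.5328,.0372,.0236],83.3)
```

```text
shift(mm) [ 0.7  0.6 -0.1] dist 0.9 yaw now 83.3 j7 0.83 F [-4.6 -2.1 10.6] open 0.0155 t 17.85
turn about tool z 0.0
```

Contact at 10.6 N. Release and rise.

Request:
servo_tool:
  steps:
    - [0,0,0,0]
    - [0,0,0,0]
    - [0,0,-0.005,0]
    - [0,0,-0.03,0]
    - [0,0,-0.05,0]
    - [0,0,-0.05,0]
    - [0,-0.03,0,0]
    - [0,0,0,0]
    - [0,0,0,0]
  grip: 0.4

```text
t: 18.98
position: [0.5026, 0.0398, 0.1579]
eef_rot: [2.347, 2.087, -0.0]
wrist_force: [0.5, -0.0, -0.2]
opening: 0.034
```

Run:
```python
from h import *
goto([.5419,.321,.15],83.3); c=cap("wrist","n_w");np.save("n_w.npy",c,allow_pickle=True)
crop(c,220,100,200,150,4,"n_c")
```

```text
shift(mm) [283.8   6.1   7.7] dist 284.0 yaw now 83.28 j7 1.03 F [ 0.5 -0.  -0.2] open 0.034 t 18.98
turn about tool z -0.02
```

View pics/n_w.png

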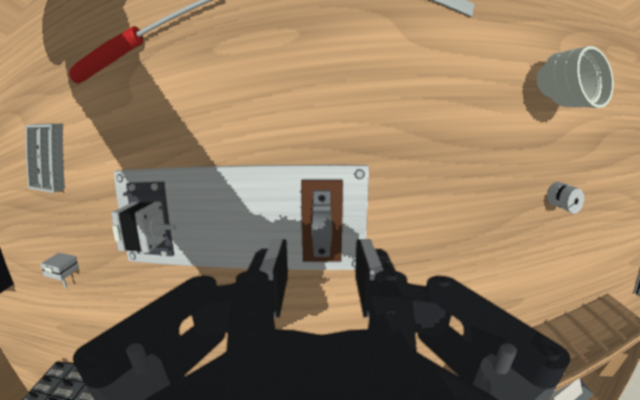

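View pics/n_c.png

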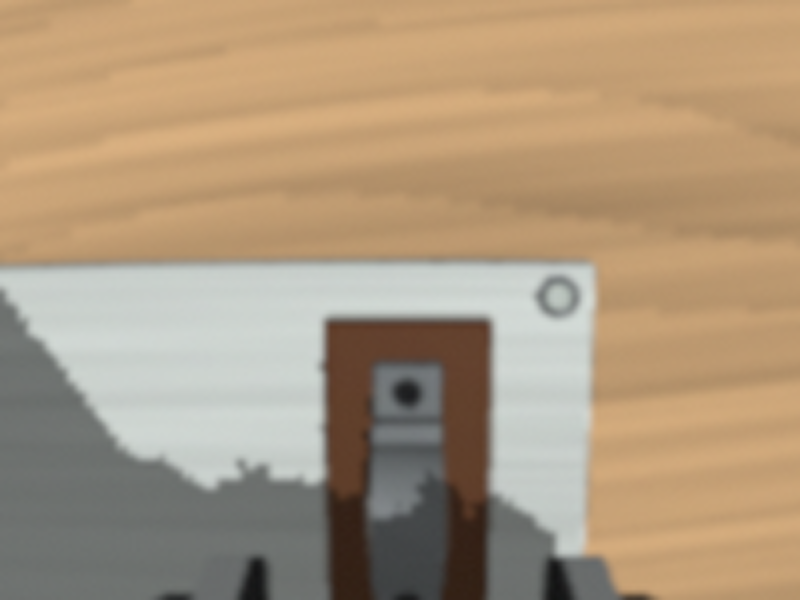

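Run:
```python
from h import *
c=np.load("n_w.npy",allow_pickle=True).item(); k=4
W=lambda x,y,z: onz(c,220+(x+.5)/k-.5,100+(y+.5)/k-.5,z)
X=np.array([.9932,-.1167,0]);Y=np.array([.1167,.9932,0]); pc=np.array([.5222,-.0566,0])
P=lambda p:(((p-pc)@X*1e3).round(1),((p-pc)@Y*1e3).round(1))
print("riser end",P(W(326,319,.016)),P(W(491,319,.016)),"foot end",P(W(371,362,.023)),P(W(442,362,.023)),"hole1",P(W(407,392,.023)))
print("hole2",P(onz(c,321.3,252.5,.023)))
print("plate",P(W(595,264,.008)))
crop(c,290,170,70,100,6,"n_d"); crop(c,535,30,80,190,3,"n_e")
for p,z in (((98+0,108),.04),): pass
```

```text
riser end (np.float64(-42.4), np.float64(75.8)) (np.float64(-42.3), np.float64(114.4)) foot end (np.float64(-33.6), np.float64(86.5)) (np.float64(-33.6), np.float64(102.8)) hole1 (np.float64(-26.4), np.float64(94.7))
hole2 (np.float64(28.9), np.float64(94.7))
plate (np.float64(-54.5), np.float64(140.0))
```

View pics/n_d.png

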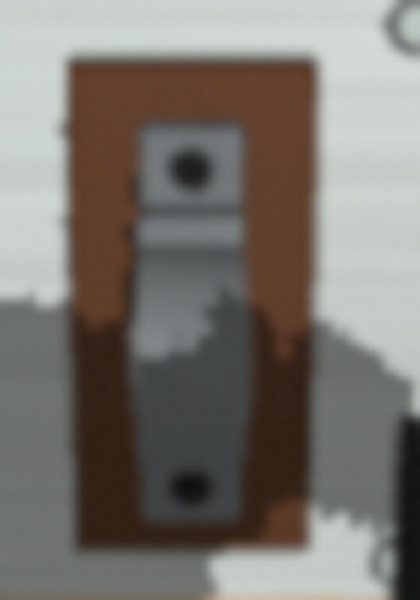

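View pics/n_e.png

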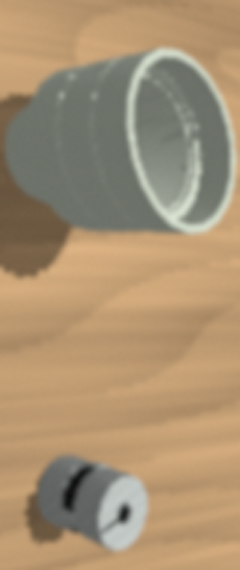

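Request:
servo_tool:
  steps:
    - [0.0473,0.001,0.002,0]
    - [0.0473,0.001,0.002,0]
    - [0.0473,0.001,0.002,0]
    - [0.0473,0.001,0.002,0]
    - [0.0473,0.001,0.002,0]
    - [0.0473,0.001,0.002,0]
    - [0,0,0,0]
    - [0,0,0,0]
  grip: 0.7

```text
t: 20.02
position: [0.5414, 0.3214, 0.1448]
eef_rot: [-2.346, -2.088, 0.002]
wrist_force: [0.3, -0.2, 0.6]
opening: 0.0596
```

Run:
```python
from h import *
goto([.5419,.321,.15],83.3); c=cap("wrist","o_w");np.save("o_w.npy",c,allow_pickle=True)
crop(c,270,150,100,75,8,"o_c")
```

```text
shift(mm) [-0.4  0.6 -5.2] dist 5.2 yaw now 83.32 j7 0.47 F [ 0.3 -0.2  0.6] open 0.0596 t 20.02
turn about tool z 0.02
```

View pics/o_w.png

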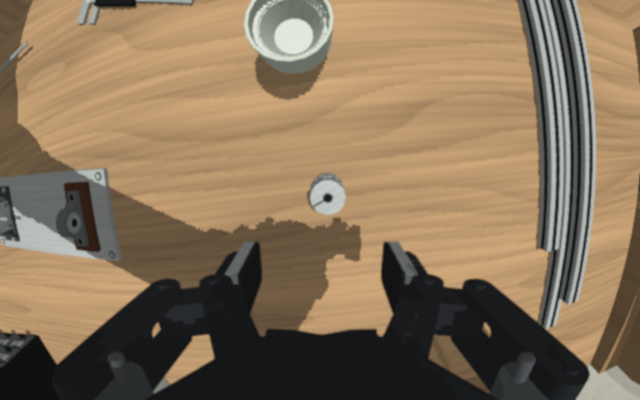

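View pics/o_c.png

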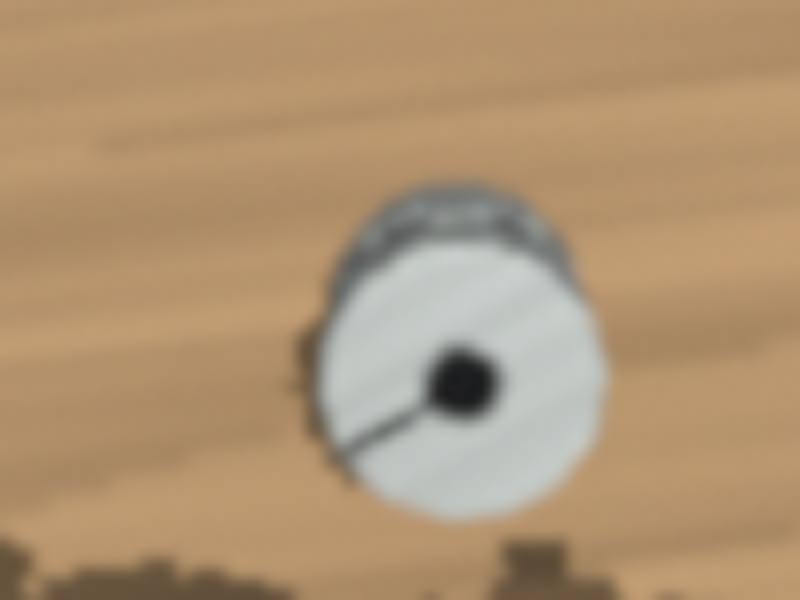

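Run:
```python
from h import *
c=np.load("o_w.npy",allow_pickle=True).item()
m=onz(c,270+463.5/8-.5,150+382.5/8-.5,.04); print(m); goto([m[0],m[1],.009],83.3)
```

```text
[0.53846993 0.32806836 0.04      ]
shift(mm) [  7.2  -4.  136. ] dist 136.3 yaw now 83.25 j7 0.47 F [ 0.4 -0.1  0.5] open 0.0599 t 20.07
turn about tool z -0.05
```

Request:
servo_tool:
  steps:
    - [0.0072,-0.004,0.02,0]
    - [0,0,0.03,0]
    - [0,0,0.03,0]
    - [0,0,0.03,0]
    - [0,0,0.015,0]
    - [0,0,0.007,0]
    - [0,0,0,0]
    - [0,0,0,0]

```text
t: 21.08
position: [0.5387, 0.3295, 0.0148]
eef_rot: [2.347, 2.088, 0.002]
wrist_force: [-0.3, -0.0, 0.5]
opening: 0.0596
```

Run:
```python
from h import *
goto([.5385,.3281,.009],83.3); c=cap("wrist","p_w")
```

```text
shift(mm) [-1.5 -0.   5.8] dist 6.0 yaw now 83.3 j7 0.37 F [-0.3 -0.   0.5] open 0.0596 t 21.07
turn about tool z -0.0
```

View pics/p_w.png

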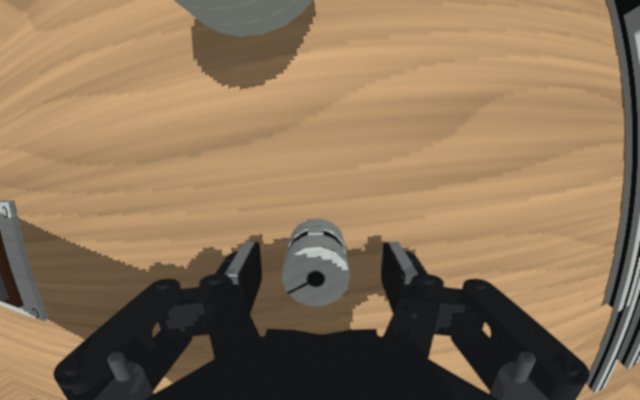

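Request:
servo_tool:
  steps:
    - [-0.0017,0,0.005,0]
    - [0,0,0,0]

```text
t: 21.38
position: [0.5379, 0.327, 0.0085]
eef_rot: [2.347, 2.088, -0.001]
wrist_force: [-0.6, 0.4, 0.0]
opening: 0.0599
```

Request:
servo_tool:
  steps:
    - [0,0,0,0]
    - [0,0,0,0]
    - [0,0,0,0]
    - [0,0,0,0]
    - [0,0,0,0]
  grip: 0.2
  newtons: 30

```text
t: 22.0
position: [0.538, 0.3276, 0.009]
eef_rot: [-2.347, -2.088, -0.001]
wrist_force: [-0.6, -0.8, 3.0]
opening: 0.0291
```

Run:
```python
from h import *
goto([.5385,.3281,.009],83.3); c=cap("wrist","q_w")
```

```text
shift(mm) [0.6 0.4 0. ] dist 0.7 yaw now 83.31 j7 0.37 F [-0.6 -0.8  3. ] open 0.0291 t 22.0
turn about tool z 0.01
```

View pics/q_w.png

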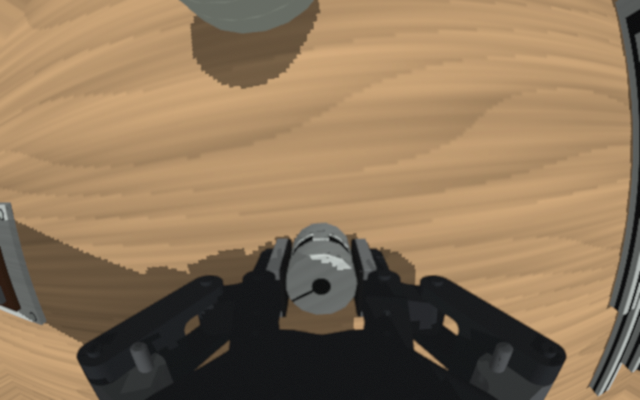

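Request:
servo_tool:
  steps:
    - [0,0,-0.02,0]
    - [0,0,-0.05,0]
    - [0,0,-0.05,0]
    - [-0.055,0.0041,0,0]
    - [-0.055,0.0041,0,0]
    - [-0.055,0.0041,0,0]
    - [-0.055,0.0041,0,0]
    - [-0.055,0.0041,0,0]
    - [-0.055,0.0041,0,0]
    - [-0.053,0.0041,0,0]

```text
t: 23.3
position: [0.5216, -0.0581, 0.1299]
eef_rot: [2.346, 2.087, -0.0]
wrist_force: [0.0, 0.7, -1.1]
opening: 0.0292
```

Request:
servo_tool:
  steps:
    - [0,0,0,0]
    - [0,0,0,0]

```text
t: 23.55
position: [0.5219, -0.0557, 0.1295]
eef_rot: [2.347, 2.088, 0.001]
wrist_force: [-0.3, 0.5, -1.1]
opening: 0.0291
```

Run:
```python
from h import *
goto([.5218,-.0566,.017],83.3); c=cap("wrist","r_w");np.save("r_w.npy",c,allow_pickle=True)
```

```text
shift(mm) [-9.000e-01 -1.000e-01  1.125e+02] dist 112.6 yaw now 83.31 j7 1.16 F [-0.3  0.5 -1.1] open 0.0291 t 23.55
turn about tool z 0.01
```

View pics/r_w.png

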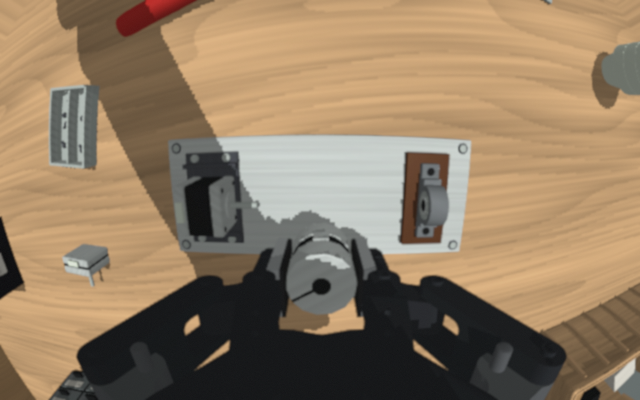

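Request:
servo_tool:
  steps:
    - [-0.0012,0,0.03,0]
    - [0,0,0.03,0]
    - [0,0,0.025,0]
    - [0,0,0.015,0]
    - [0,0,0.005,0]
    - [0,0,0,0]
    - [0,0,0,0]

```text
t: 24.48
position: [0.5223, -0.0574, 0.0246]
eef_rot: [2.346, 2.088, 0.001]
wrist_force: [0.4, 0.4, -0.8]
opening: 0.0294
```

Run:
```python
from h import *
goto([.5218,-.0566,.017],83.3); c=cap("wrist","s_w")
```

```text
shift(mm) [ 0.7 -0.6  7.6] dist 7.7 yaw now 83.32 j7 1.04 F [ 0.4  0.4 -0.8] open 0.0294 t 24.48
turn about tool z 0.02
```

View pics/s_w.png

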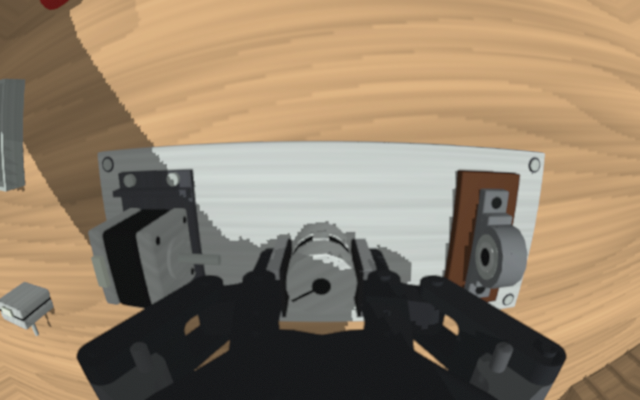

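Request:
servo_tool:
  steps:
    - [0.0007,-0.0004,0.004,0]
    - [0,0,0.0025,0]
    - [0,0,0.001,0]
    - [0,0,0,0]
    - [0,0,0,0]

```text
t: 25.15
position: [0.5214, -0.0568, 0.0169]
eef_rot: [2.347, 2.088, -0.001]
wrist_force: [-3.6, -0.1, 11.4]
opening: 0.029
```

Run:
```python
from h import *
goto([.5218,-.0566,.017],83.3)
```

```text
shift(mm) [ 0.3  0.4 -0.1] dist 0.5 yaw now 83.3 j7 1.03 F [-3.6 -0.1 11.4] open 0.029 t 25.15
turn about tool z 0.0
```

Request:
servo_tool:
  steps:
    - [0,0,0,0]
    - [0,0,0,0]
    - [0,0,0,0]
    - [0,0,-0.03,0]
    - [0,0,-0.05,0]
    - [0,0,-0.06,0]
    - [0,-0.03,-0.02,0]
    - [0,0,0,0]
    - [0,0,0,0]
  grip: 0.55

```text
t: 26.28
position: [0.4916, -0.054, 0.176]
eef_rot: [2.348, 2.087, -0.001]
wrist_force: [0.5, -0.6, 1.2]
opening: 0.0468
```

Run:
```python
from h import *
goto([.43,.31,.16],83.3); c=cap("wrist","u_w");np.save("u_w.npy",c,allow_pickle=True)
crop(c,180,130,260,120,3,"u_c")
```

```text
shift(mm) [ 354.2 -103.9   15.7] dist 369.5 yaw now 83.26 j7 1.28 F [ 0.5 -0.6  1.2] open 0.0468 t 26.27
turn about tool z -0.04
```

View pics/u_w.png

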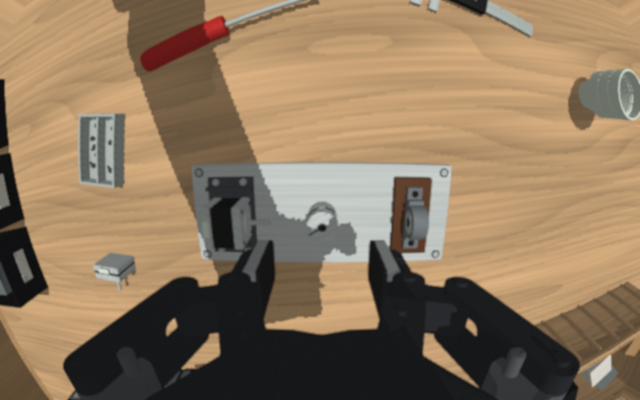

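View pics/u_c.png

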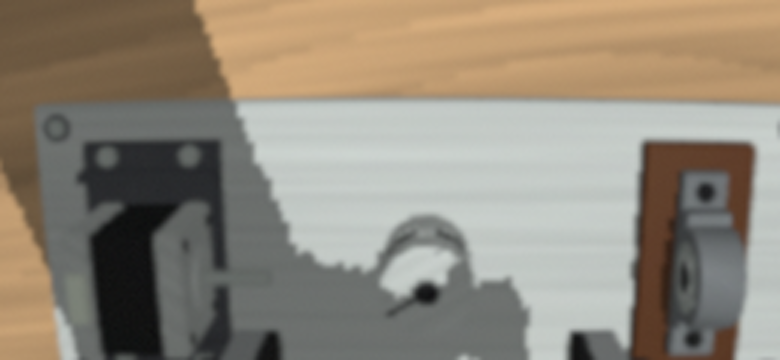

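Request:
servo_tool:
  steps:
    - [0.05,-0.018,-0.004,0]
    - [0.05,-0.018,-0.004,0]
    - [0.05,-0.018,-0.004,0]
    - [0.05,-0.018,-0.004,0]
    - [0.05,-0.018,-0.004,0]
    - [0.05,-0.018,-0.004,0]
    - [0.05,-0.018,-0.004,0]
    - [0,0,0,0]
    - [0,0,0,0]
  grip: 1

```text
t: 27.45
position: [0.4071, 0.309, 0.2034]
eef_rot: [-2.345, -2.088, 0.002]
wrist_force: [0.3, 0.1, 0.1]
opening: 0.0849
```

Run:
```python
from h import *
X=np.array([.9932,-.1167,0]);Y=np.array([.1167,.9932,0]); pc=np.array([.5222,-.0566,0])
c=np.load("u_w.npy",allow_pickle=True).item(); p=onz(c,180+426.5/3-.5,130+293.5/3-.5,.048); print("coupling",p,(p-pc)@X,(p-pc)@Y)
goto([.408,.308,.2],83.3); c=cap("wrist","v_w");np.save("v_w.npy",c,allow_pickle=True)
crop(c,240,130,160,120,5,"v_c")
```

```text
coupling [ 0.52244377 -0.05608987  0.048     ] 0.00018258092322755322 0.0005351057199213863
shift(mm) [-0.9  1.   3.4] dist 3.7 yaw now 83.38 j7 0.51 F [0.3 0.1 0.1] open 0.0849 t 27.45
turn about tool z 0.08
```

View pics/v_w.png

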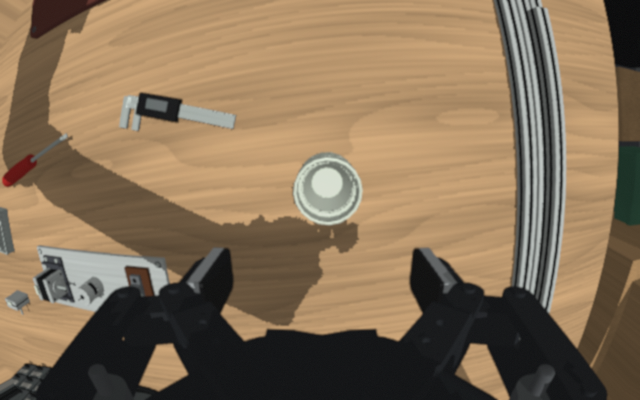

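View pics/v_c.png

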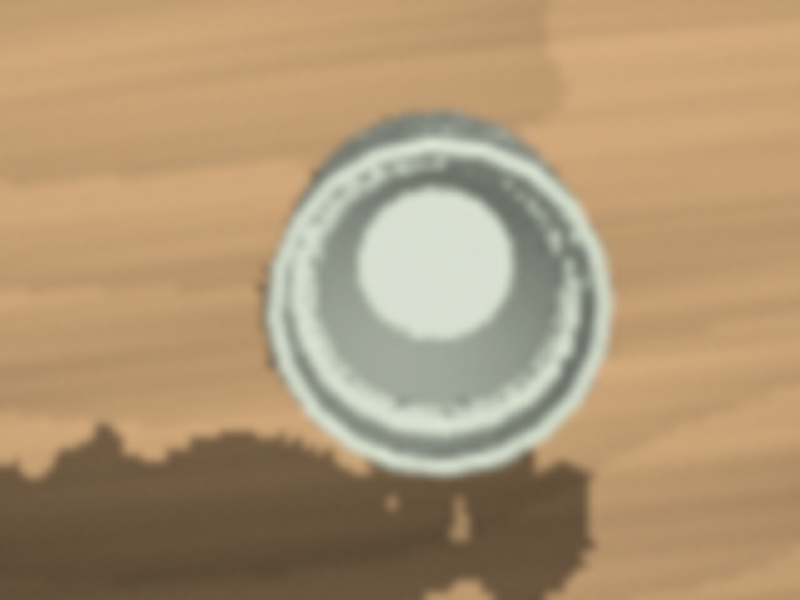

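Run:
```python
from h import *
c=np.load("v_w.npy",allow_pickle=True).item()
W=lambda x,y,z: onz(c,240+(x+.5)/5-.5,130+(y+.5)/5-.5,z)
L,Rr,T,B=W(268,306,.082),W(612,306,.082),W(440,137,.082),W(440,476,.082)
print(L,Rr,T,B,np.linalg.norm(L-Rr),np.linalg.norm(T-B)); m=((L+Rr)+(T+B))/4; m2=W(440,306.5,.082); print(m,m2)
goto([m[0],m[1],.062],83.3)
```

```text
[0.39885311 0.2864058  0.082     ] [0.40580739 0.34655356 0.082     ] [0.37281154 0.31970077 0.082     ] [0.43358935 0.31295846 0.082     ] 0.06054845363160419 0.06115064519330756
[0.40276535 0.31640465 0.082     ] [0.40245711 0.31638882 0.082     ]
shift(mm) [  7.7  -5.6 141.5] dist 141.8 yaw now 83.26 j7 0.51 F [ 1.  -1.3  0.5] open 0.0853 t 27.5
turn about tool z -0.04
```

Request:
servo_tool:
  steps:
    - [0.0077,-0.0056,0.02,0]
    - [0,0,0.03,0]
    - [0,0,0.03,0]
    - [0,0,0.025,0]
    - [0,0,0.015,0]
    - [0,0,0.006,0]
    - [0,0,0,0]
    - [0,0,0,0]

```text
t: 28.5
position: [0.4031, 0.3176, 0.0791]
eef_rot: [2.347, 2.088, 0.002]
wrist_force: [0.2, 0.0, -0.1]
opening: 0.0851
```

Run:
```python
from h import *
goto([.4026,.3164,.062],83.3); c=cap("wrist","w_w");np.save("w_w.npy",c,allow_pickle=True)
```

```text
shift(mm) [-1.3 -0.3 17.1] dist 17.2 yaw now 83.3 j7 0.35 F [ 0.2  0.  -0.1] open 0.0851 t 28.5
turn about tool z -0.0
```

View pics/w_w.png

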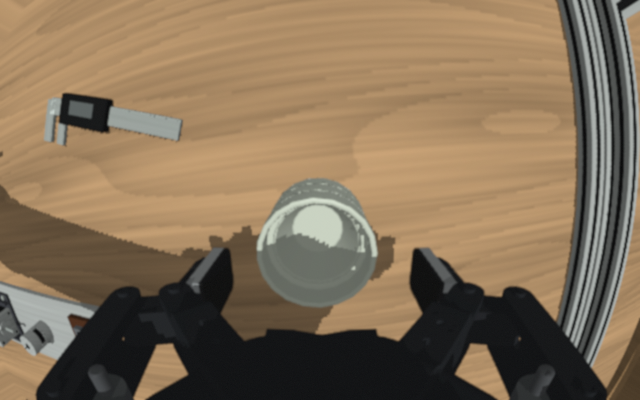

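Request:
servo_tool:
  steps:
    - [-0.0014,-0.0003,0.01,0]
    - [0,0,0.006,0]
    - [0,0,0,0]
    - [0,0,0,0]

```text
t: 29.05
position: [0.4021, 0.3161, 0.0624]
eef_rot: [-2.347, -2.088, -0.0]
wrist_force: [0.7, -0.2, 1.6]
opening: 0.0854
```

Request:
servo_tool:
  steps:
    - [0,0,0,0]
    - [0,0,0,0]
    - [0,0,0,0]
    - [0,0,0,0]
    - [0,0,0,0]
  grip: 0.6
  newtons: 20

```text
t: 29.68
position: [0.4024, 0.3161, 0.0627]
eef_rot: [2.347, 2.088, 0.001]
wrist_force: [-1.2, -1.0, 4.8]
opening: 0.0595
```

Run:
```python
from h import *
goto([.4026,.3164,.062],83.3); c=cap("wrist","x_w");np.save("x_w.npy",c,allow_pickle=True)
s=cap("side"); crop(s,300,240,130,110,6,"x_s")
```

```text
shift(mm) [0.3 0.2 0.7] dist 0.8 yaw now 83.3 j7 0.33 F [-1.2 -1.   4.8] open 0.0595 t 29.68
turn about tool z 0.0
```

View pics/x_w.png

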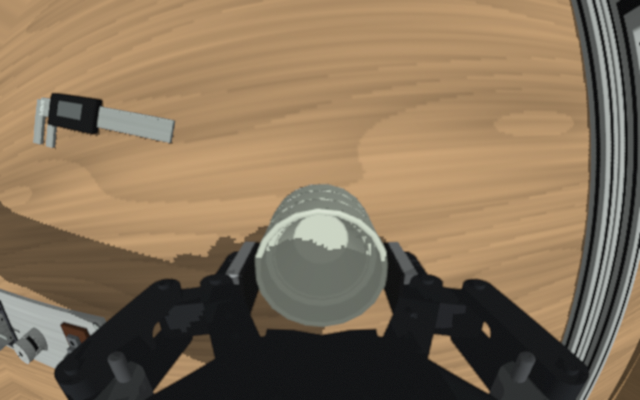

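View pics/x_s.png

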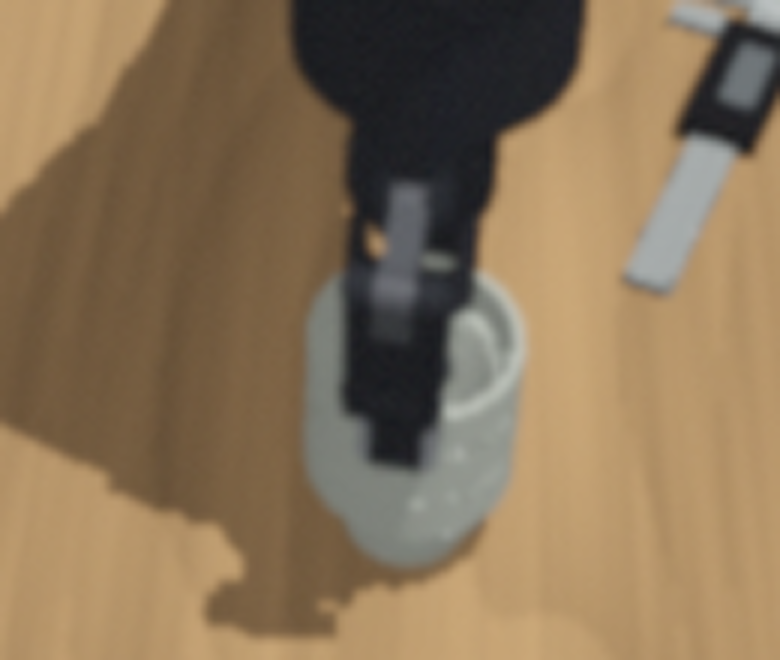

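Run:
```python
from h import *
s=cap("side")
for z in (.082,.064,.046,.028): 
    p=proj(s,[.4024+.117*.0305,.3163+.0305*.993,z]); print(z,((p-[300,240])*6).round(0))
for z in (.062,.068): 
    p=proj(s,[.4024+.117*.04,.3163+.04*.993,z]); print("finger tip back",z,((p-[300,240])*6).round(0))
crop(s,340,270,50,70,12,"y_s")
```

```text
0.082 [394. 414.]
0.064 [391. 457.]
0.046 [389. 498.]
0.028 [386. 539.]
finger tip back 0.062 [386. 489.]
finger tip back 0.068 [387. 475.]
```

View pics/y_s.png

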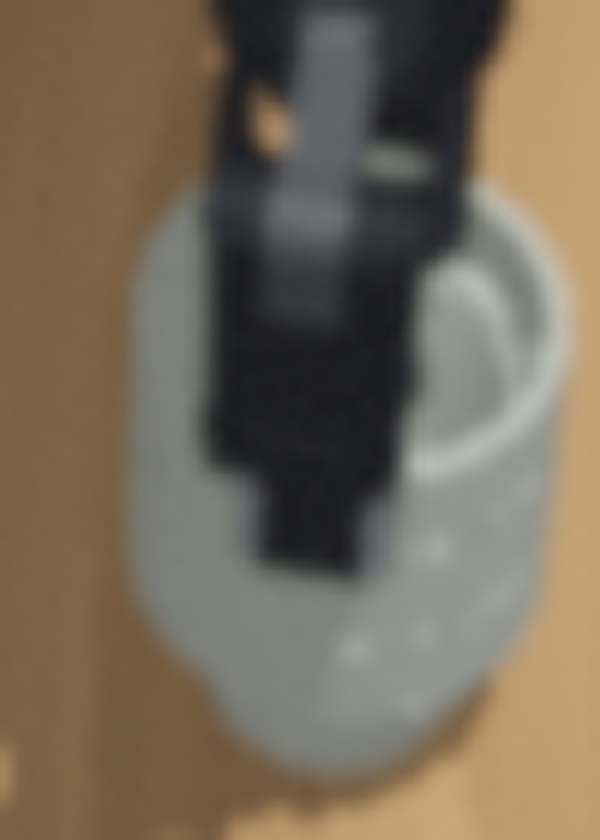

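Request:
servo_tool:
  steps:
    - [0,0,-0.005,0]
    - [0,0,-0.015,0]
    - [0,0,-0.03,0]
    - [0,0,-0.04,0]
    - [0,0,0,0]
    - [0,0,0,0]

```text
t: 30.58
position: [0.4022, 0.3157, 0.1524]
eef_rot: [2.347, 2.087, 0.0]
wrist_force: [-0.9, -0.1, -0.0]
opening: 0.0592
```

Run:
```python
from h import *
goto([.636,-.070,.12],83.3); c=cap("wrist","z_w")
s=cap("side"); crop(s,280,180,180,160,4,"z_s")
```

```text
shift(mm) [-355.7  277.3   32.7] dist 452.2 yaw now 83.29 j7 0.44 F [-0.9 -0.1 -0. ] open 0.0592 t 30.57
turn about tool z -0.01
```

View pics/z_w.png

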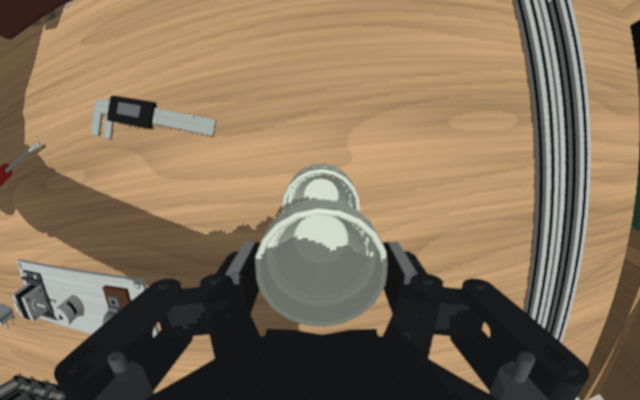

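View pics/z_s.png

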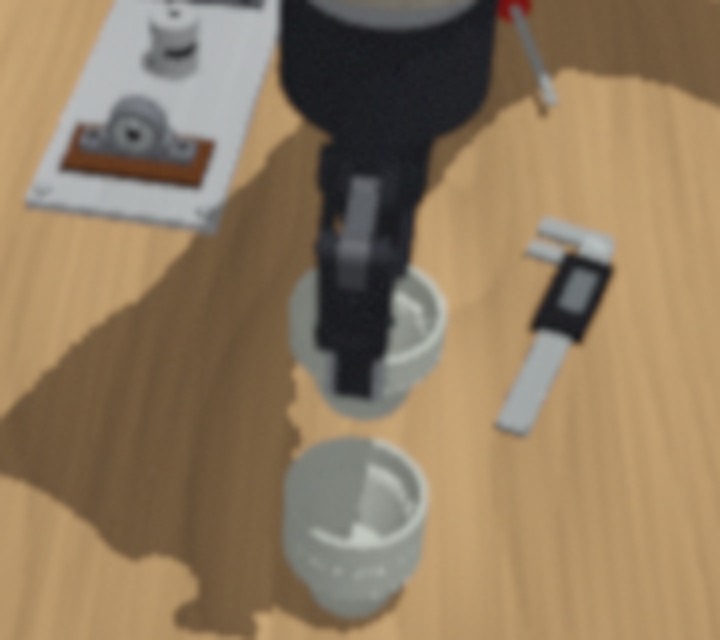

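Request:
servo_tool:
  steps:
    - [-0.0395,0.0308,0,0]
    - [-0.0395,0.0308,0,0]
    - [-0.0395,0.0308,0,0]
    - [-0.0395,0.0308,0,0]
    - [-0.0395,0.0308,0,0]
    - [-0.0395,0.0308,0,0]
    - [-0.0395,0.0308,0,0]
    - [-0.0395,0.0308,0,0]
    - [-0.0397,0.0309,0,0]
    - [0,0,0,0]

```text
t: 31.92
position: [0.6367, -0.0745, 0.1501]
eef_rot: [-2.353, -2.079, 0.003]
wrist_force: [-0.2, 0.8, -0.3]
opening: 0.0594
```

Request:
servo_tool:
  steps:
    - [0,0,0.03,0]
    - [0,0,0.03,0]
    - [0,0,0,0]
    - [0,0,0,0]

```text
t: 32.42
position: [0.6363, -0.0688, 0.0932]
eef_rot: [-2.346, -2.089, -0.001]
wrist_force: [0.5, -1.6, -0.5]
opening: 0.0594
```

Run:
```python
from h import *
goto([.636,-.070,.0267],83.3); c=cap("wrist","aa_w")
s=cap("side","aa_s")
```

```text
shift(mm) [-1.3 -0.2 66.5] dist 66.5 yaw now 83.36 j7 1.12 F [ 0.5 -1.6 -0.5] open 0.0594 t 32.42
turn about tool z 0.06
```

View pics/aa_w.png

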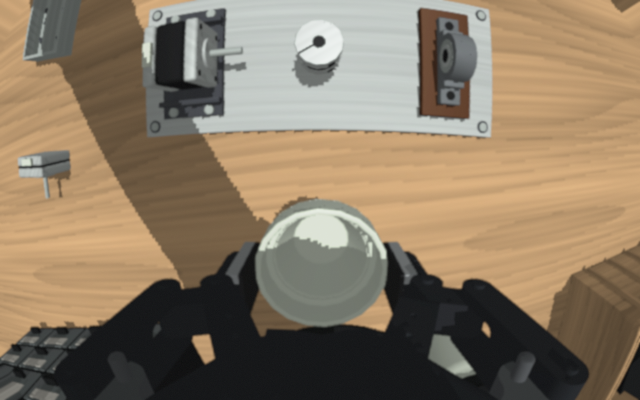

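View pics/aa_s.png

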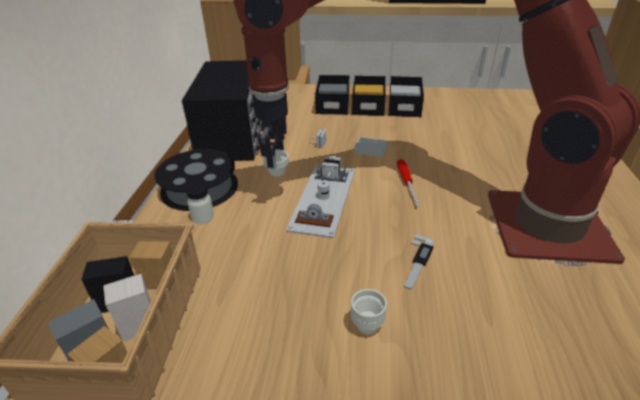

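Request:
servo_tool:
  steps:
    - [-0.0013,0,0.025,0]
    - [0,0,0.02,0]
    - [0,0,0.01,0]
    - [0,0,0.003,0]
    - [0,0,0,0]
    - [0,0,0,0]

```text
t: 33.28
position: [0.6364, -0.0708, 0.035]
eef_rot: [2.347, 2.088, 0.001]
wrist_force: [0.4, 1.1, 0.2]
opening: 0.0592
```

Run:
```python
from h import *
goto([.636,-.070,.0267],83.3)
```

```text
shift(mm) [ 0.7 -0.5  8.3] dist 8.4 yaw now 83.31 j7 1.08 F [0.4 1.1 0.2] open 0.0592 t 33.27
turn about tool z 0.01
```

Request:
servo_tool:
  steps:
    - [0.0007,-0.0005,0.004,0]
    - [0,0,0.0025,0]
    - [0,0,0.001,0]
    - [0,0,0.0005,0]
    - [0,0,0,0]
    - [0,0,0,0]

```text
t: 34.02
position: [0.6356, -0.0702, 0.0269]
eef_rot: [2.347, 2.088, -0.0]
wrist_force: [-2.8, 0.3, 5.2]
opening: 0.0595
```

Run:
```python
from h import *
goto([.636,-.070,.0267],83.3); c=cap("wrist","ab_w")
```

```text
shift(mm) [0.2 0.4 0.2] dist 0.5 yaw now 83.31 j7 1.08 F [-2.8  0.3  5.2] open 0.0595 t 34.02
turn about tool z 0.01
```

View pics/ab_w.png

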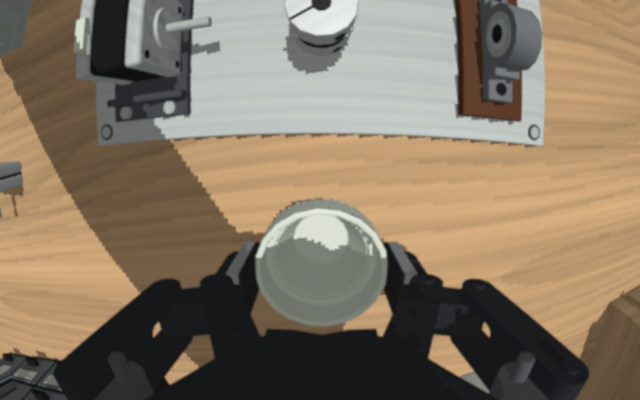

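Request:
servo_tool:
  steps:
    - [0,0,0,0]
    - [0,0,0,0]
    - [0,0,0,0]
    - [0,0,0,0]
    - [0,0,-0.02,0]
    - [0,0,-0.04,0]
    - [0,0,-0.05,0]
    - [0,0,-0.05,0]
    - [0,-0.04,-0.03,0]
    - [0,-0.04,-0.02,0]
  grip: 1

```text
t: 35.33
position: [0.5558, -0.0597, 0.2391]
eef_rot: [2.345, 2.088, 0.003]
wrist_force: [-0.0, -0.2, 2.0]
opening: 0.0853
```

Request:
servo_tool:
  steps:
    - [0,0,0,0]
    - [0,0,0,0]

```text
t: 35.58
position: [0.5564, -0.0613, 0.2371]
eef_rot: [2.347, 2.086, 0.0]
wrist_force: [-0.6, -0.1, -0.3]
opening: 0.0856
```

Run:
```python
from h import *
goto([.636,-.070,.0267],83.3); c=cap("wrist","ac_w"); np.save("ac_w.npy",c,allow_pickle=True)
s=cap("side"); crop(s,240,120,140,130,5,"ac_s"); cap("scene","ac_sc")
crop(c,180,90,260,150,3,"ac_c")
```

```text
shift(mm) [  0.9  79.8 210.5] dist 225.1 yaw now 83.28 j7 1.25 F [-0.6 -0.1 -0.3] open 0.0856 t 35.58
turn about tool z -0.02
```

View pics/ac_w.png

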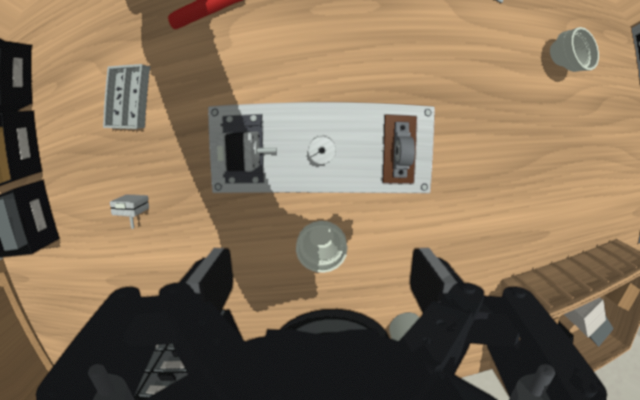

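View pics/ac_c.png

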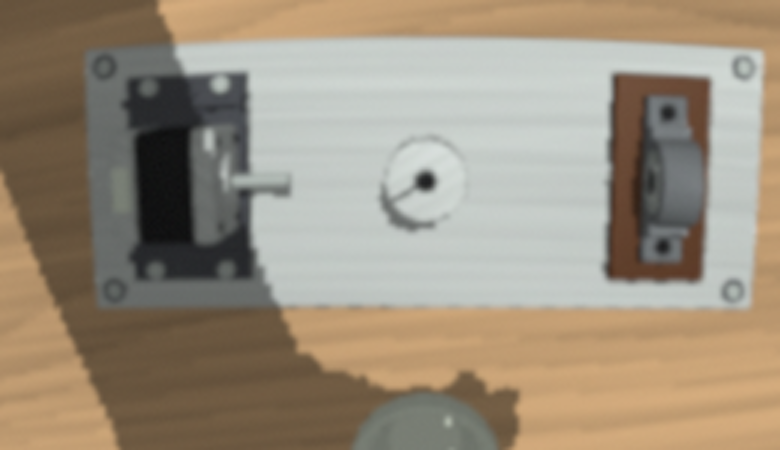

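View pics/ac_s.png

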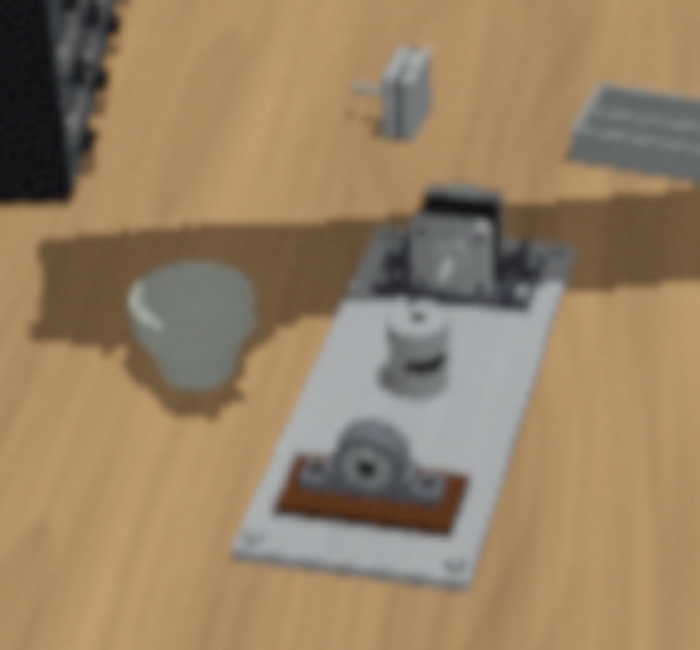

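View pics/ac_sc.png

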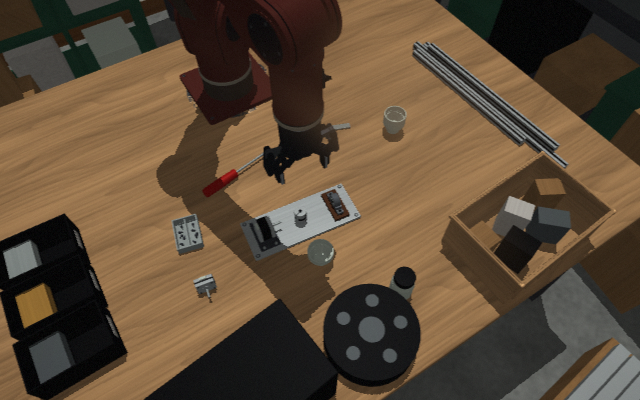

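Run:
```python
from h import *
c=np.load("ac_w.npy",allow_pickle=True).item(); X=np.array([.9932,-.1167,0]);Y=np.array([.1167,.9932,0]); pc=np.array([.5222,-.0566,0])
P=lambda p:(((p-pc)@X*1e3).round(1),((p-pc)@Y*1e3).round(1))
W=lambda x,y,z: onz(c,180+(x+.5)/3-.5,90+(y+.5)/3-.5,z)
im=c["frame"][205:285,285:360]; hsv=cv2.cvtColor(im,cv2.COLOR_RGB2HSV); m=(hsv[...,1]<60).astype(np.uint8); m=cv2.morphologyEx(m,cv2.MORPH_CLOSE,np.ones((3,3)))
k=max(cv2.findContours(m,cv2.RETR_EXTERNAL,cv2.CHAIN_APPROX_NONE)[0],key=cv2.contourArea); e=cv2.fitEllipse(cv2.convexHull(k)); print(e)
print("cup",P(onz(c,285+e[0][0],205+e[0][1],.046)))
print("coupling",P(W(425.5,181,.048)),"bearing holes",P(W(668,113,.023)),P(W(663,248,.023)))
print("shaft tip",P(W(290,185,.034)),"plate edge mid",P(W(425,38,.008)),P(W(425,308,.008)))
print("motor front top", P(W(190,126,.055)),P(W(190,245,.055)))
```

```text
((36.19257354736328, 41.39441680908203), (51.738182067871094, 51.92508316040039), 177.58177185058594)
cup (np.float64(111.6), np.float64(0.5))
coupling (np.float64(-0.3), np.float64(0.8)) bearing holes (np.float64(-26.3), np.float64(95.4)) (np.float64(27.3), np.float64(95.4))
shaft tip (np.float64(2.0), np.float64(-50.0)) plate edge mid (np.float64(-54.2), np.float64(0.7)) (np.float64(55.6), np.float64(0.7))
motor front top (np.float64(-21.9), np.float64(-82.7)) (np.float64(21.1), np.float64(-84.4))
```

Run:
```python
from h import *
print(hand_in())
```

```text
the job is handed in; nothing more can be done
None
```

I laid the parts in the order asked (motor, bearing, coupling, cup) and handed the job in at about 36 s. All of them stood as placed in the last pictures, and the arm was touching nothing.

| Part | Last check, from the final or release images |
|---|---|
| Motor | Within about 1 mm of the middle of the saddle, shaft pointing at the bearing |
| Bearing | Upright on the riser, within about 1 mm of centre, bore along the plate |
| Coupling | Upright, within 1 mm of the plate's middle |
| Cup | Upright, level with the coupling to within 1 mm |

The two other cups are still nested. The flat motor and screw tray look unmoved in the final scene view.

**Checks that disagreed:**
- **Cup clearance:** the final picture puts the cup's collar about 26 mm from the plate edge. By the arm's own position it should be about 28 mm. Both are near the 30 mm asked.
- **Motor shaft tip:** in the final picture, which looks steeply across, it read 2 mm off the drive line. The closer view after release read 0.1 mm.

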